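Close up the workshop dust filter

ROBOT

A 6-joint arm with a two-finger parallel gripper is mounted at the origin on the work surface. World frame = base frame: x ahead of the robot, y to its left, z up, the work surface at z = 0. Lengths are in m, angles in rad, forces in N, time in s.
With the tool pointing down it reaches from about 0.375 to 0.925 m from the base axis. Payload 5.7 kg.
Tool frame: the origin (TCP) lies midway between the tips of the shut fingers; the grasp point (between the pads) lies arm.pinch_z behind it (arm.pinch_z is the distance from the TCP to the grasp point, in m); y points along the fingers, x is the direction in which the jaws open and shut, and the axes are right-handed (so a half turn about y gives the same grasp; the last joint's range is limited). The gripper opens to 88 mm and grips with 3 to 60 N. Pads are 20 mm wide; open, the fingers measure 115 mm over their backs; the gripper's body (75 mm by 178 mm) begins 61 mm behind the grasp point.
Start: joints at [-1.451, 0.359, 1.51, -0, 1.272, -0.115], TCP at [0.14, -0.584, 0.223] pointing down, gripper open.
Joint ranges: [-2.97, 2.97], [-1.01, 2.36], [0.21, 2.38], [-0.96, 4.11], [0.2, 2.71], [-2.98, 2.98]. Speed limits (rad/s): [2.39, 2.39, 3.14, 3.14, 3.14, 3.14].

INTERFACE

Orientations are given as [roll, pitch, yaw] about the fixed x, y, z axes, in that order (R = Rz(yaw) Ry(pitch) Rx(roll)).
In Python, from bench import arm gives the robot as it stands. The module is installed in compiled form; this text tells all that it offers.
- The arm moves only by the tool apply_moves, never from a script. Its argument "plan" is a list of rows, each an object of numbers: "tx", "ty", "tz": the shift along the tool's x, y, z in mm; "ax", "ay", "az": the turn, a rotation vector about the tool's x, y, z in degrees; "jaw": the finger opening in mm, from 0 to 87.8. A call has 1 to 12 rows; each row shifts and turns the commanded pose from where the row before left it, along the tool's axes as they then stand; what a row does not reach is not made up. A row lasts 1/12 s, in which the tool goes at most 41.7 mm and 7.16 degrees, less where a joint would pass 70% of its speed; a pose out of reach is approached as far as the arm can. A call is refused whole if a number of a shift passes 41.7 or a number of a turn 7.16, either way. A call with a gripper value outside its range is refused whole. The fingers move at their own pace and stop on an object; "grip_force" is the grip in N (left out, the last holds). Time passes only in rows, so rows that do not move let the fingers close. It gives the time, the measured TCP pose, the force and the opening at its end, in the units of the state.
- arm.get_obs(): the state, without advancing time (a new reading comes with each control period).
- arm.snapshot(name): name is "side" or "top"; returns the picture (480x640x3 uint8, red, green, blue); there is no depth.
- arm.calibration(name): a dict with "mtx" (3x3 intrinsics, pixels), "rvec" (rotation vector, rad) and "tvec" (3), from world to camera coordinates, as OpenCV has them. Camera axes: x right, y down, z forward; pixel columns grow to the right and rows downward; lengths in m; the calibration is good to about 2 mm. A picture is of the moment at which its call begins. calibration takes no time and is no camera call.
- arm.sign_off(): hands the job in, once; it reports no verdict.
Trained networks look in the newest picture that a camera, given by its name, has taken for a name from the list of things; names that differ only in an ending like _2 or _b are one class to them, and where a whole thing is asked for, a point or a joint stands for the part that bears it (a point fixed in the world has none). Each returns a list of dicts, best first, with "score" (0 to 1); they miss things now and then, are a little off and sometimes report something else, mostly with a low value. They report only what shows in the picture. A call takes as long as a camera call. They do not tell look-alikes from the thing itself.
- arm.silhouettes(camera, query): "region" (480x640 bool, what is visible of it).
- arm.mark_of(camera, query): "centre" ([x, y, z] in m, in the coordinates of the camera as it stood for that picture, good to about 4 mm: a listed point, or the origin of a listed thing).
The state is a dict: "clock": time; "joints": joint angles; "joint_vel": joint speeds; "tau": joint torques, N m; "eef_pos": TCP position; "ee_rot": TCP orientation; "contact_force": force on the tool from outside, world axes, zero at the start; "ft_torque": the same for the moment, N m; "finger_gap": finger opening in m.
Only numpy, scipy, OpenCV 4.12 (cv2) and the standard library are available. Lean on these libraries where they do the work, as an engineer would, in place of code of your own. Each camera call takes 0.05 s, during which the arm holds its last target. There are 200 camera calls.

TASK

The dust filter on the bench has just been cleaned: screw every captive wing bolt of its lid that is still loose fully home, clockwise, and snap each loose yellow spring clip right down over a rubber joint sleeve of the outlet pipe, one clip to a joint (any joint; there may be fewer clips than joints). Only when all bolts are home and all clips are on, switch the power back on by swinging the red isolator lever all the way over. Leave the other things on the bench where they are.

Things in the scene. Friction and masses are not known exactly. Their poses are not given: they have to be found in the camera images.
- filterbox: Black dust filter box fixed to the bench, 200 mm (its x) by 210 mm (its y); the top of its aluminium lid is 90 mm above the bench. Origin at the centre of its underside, z up. A rigid grey pipe, 40 mm in diameter, leaves along its +y, axis 70 mm above the bench, ending 475 mm from the origin. Four wing bolts at the lid's corners, 140 mm (x) by 150 mm (y) apart.
- joint1 (a point): Pipe joint 1, 195 mm along the box's +y: point on the pipe's axis, at the middle of a black rubber sleeve (40 mm diameter) between two raised grey collars (48 mm diameter, 54 mm clear between them). A clip fits there. Axes as the filter box: y along the pipe, z up. Narrow pipe stands are midway between joints.
- joint2 (a point): Pipe joint 2, like joint 1, 290 mm along the box's +y.
- joint3 (a point): Pipe joint 3, like joint 1, 385 mm along the box's +y.
- bolt1 (a joint): Turning angle of a captive lid bolt, rad: 0 unscrewed, 4.71 fully home on its stop; grows clockwise seen from above. It stays where it is left (0.08 N m friction) and sinks 1 mm per rad. While loose, a red shank shows under its black wing knob. At home the knob's white stripe points at the red line on the lid (box's -y). Which corner it has varies.
- bolt1_grip (a point): Grip point of that bolt's wing knob, on its axis, 10 mm below the knob's top and about 37 to 41 mm above the lid. The wing is 44 mm long (point x), 14 mm thick (point y), 32 mm tall (from 10 above to 22 mm below this point), over a disc 44 mm across. The point turns with the knob, z up; a white stripe marks the -x end of the wing.
- bolt2 (a joint): Turning angle of a captive lid bolt, rad: 0 unscrewed, 4.71 fully home on its stop; grows clockwise seen from above. It stays where it is left (0.08 N m friction) and sinks 1 mm per rad. While loose, a red shank shows under its black wing knob. At home the knob's white stripe points at the red line on the lid (box's -y). Which corner it has varies.
- bolt2_grip (a point): Grip point of that bolt's wing knob, on its axis, 10 mm below the knob's top and about 37 to 41 mm above the lid. The wing is 44 mm long (point x), 14 mm thick (point y), 32 mm tall (from 10 above to 22 mm below this point), over a disc 44 mm across. The point turns with the knob, z up; a white stripe marks the -x end of the wing.
- bolt3 (a joint): Turning angle of a captive lid bolt, rad: 0 unscrewed, 4.71 fully home on its stop; grows clockwise seen from above. It stays where it is left (0.08 N m friction) and sinks 1 mm per rad. While loose, a red shank shows under its black wing knob. At home the knob's white stripe points at the red line on the lid (box's -y). Which corner it has varies.
- bolt3_grip (a point): Grip point of that bolt's wing knob, on its axis, 10 mm below the knob's top and about 37 to 41 mm above the lid. The wing is 44 mm long (point x), 14 mm thick (point y), 32 mm tall (from 10 above to 22 mm below this point), over a disc 44 mm across. The point turns with the knob, z up; a white stripe marks the -x end of the wing.
- bolt4 (a joint): Turning angle of a captive lid bolt, rad: 0 unscrewed, 4.71 fully home on its stop; grows clockwise seen from above. It stays where it is left (0.08 N m friction) and sinks 1 mm per rad. While loose, a red shank shows under its black wing knob. At home the knob's white stripe points at the red line on the lid (box's -y). Which corner it has varies.
- bolt4_grip (a point): Grip point of that bolt's wing knob, on its axis, 10 mm below the knob's top and about 37 to 41 mm above the lid. The wing is 44 mm long (point x), 14 mm thick (point y), 32 mm tall (from 10 above to 22 mm below this point), over a disc 44 mm across. The point turns with the knob, z up; a white stripe marks the -x end of the wing.
- clip1: Yellow spring clip, 0.06 kg, standing on its arms on the bench (may be absent). Origin: centre of its 41 mm bore, where the pipe's axis comes when seated, 24 mm above its feet; y along the bore, z up; same after a half turn. 44 mm long (y), 50 mm wide (x). Finger tab on top, 14 mm thick (x), 32 mm long (y), from 26 to 48 mm above the origin; the back below it is 34 mm wide.
- clip2: A clip like clip 1 (may be absent; two or three are there). Two sprung arms reach down past the bore to inturned lips 32 mm apart, 14 mm below the origin; pressed straight down over the pipe, held by the tab or pushed on top of it, they spread, and snap shut under the pipe, with about 10 N.
- clip3: A clip like clip 1 (may be absent).
- isolator_base: Grey box of the mains isolator, fixed to the bench, 70 x 50 x 25 mm, carrying the lever: a 10 mm steel stick pivoting 22 mm above the base's origin, with a red ball (26 mm diameter) centred 75 mm from the pivot. Origin at the centre of its underside, x is the direction the lever swings when switched on, z up.
- isolator (a joint): Angle of the isolator's lever, rad: 0 is off (leaning 0.5 rad from upright to the base's -x), 1.0 is fully on (leaning 0.5 rad to +x). It stays where it is left and takes about 1 N at the ball.
- tape: Bystander: an orange tape measure, 74 x 42 x 62 mm. Origin at the middle of its underside.
- screwdriver: Bystander: a red-handled screwdriver, 200 mm long, lying down.
- can: Bystander: a plain dark drink can, 66 mm across, 122 mm tall. Origin at the middle of its underside.
- track: Bystander: a black plastic channel strip, 300 x 60 x 16 mm, lying flat. Origin at the middle of its underside.
- wrench: Bystander: a steel spanner, 180 mm long, lying flat.
- offcut: Bystander: a pale wooden offcut, 110 x 45 x 20 mm. Origin at the middle of its underside.
- glue: Bystander: a white glue bottle with a red cap, 50 mm across, 120 mm tall. Origin at the middle of its underside.
Things that resemble listed ones, but are neither listed nor needed, are in the scene too. Leave any pink look-alike of the clip3 alone.

How it is judged:
By the outcome, as a careful person would: the job done as asked, in the order asked, and still so for the second after the job is handed in, with the robot touching nothing.
Of clip1, clip2, clip3 only 2 to 3 are there at a start; the rules pass over those that are not, and their reading is None.
At some moment in a run one of clip1, clip2, clip3 may be knocked a few centimetres aside while the robot is not near it.
Once in a run the grip may slacken for a moment while it holds something.
It also fails if it takes over 208 s, if anything falls off the work surface, if the arm or the gripper's body presses on something with over 40 N, if the wrist force passes 120 N, or if a joint passes its speed limit or range.

## Working session

There is one attempt and no reset: what is moved stays moved. The work goes in short steps, Python scripts to look and compute and a tool call to move; the robot and the scene stay as the last step left them, time stands still between calls to the robot, and variables do not carry over. Pictures are saved under pics/ and viewed, about 12 in all and at most 16, crops included, and the job is handed in when it is done.

Besides the shell and the picture viewer there is one more tool, called by a JSON object that holds its "method" and its "body". apply_moves: Moves the arm, as the interface text tells. Its arguments: {"type":"object","properties":{"plan":{"type":"array","items":{"type":"object","properties":{"tx":{"type":"number"},"ty":{"type":"number"},"tz":{"type":"number"},"ax":{"type":"number"},"ay":{"type":"number"},"az":{"type":"number"},"jaw":{"type":"number"}}}},"grip_force":{"type":"number"}},"required":["plan"]}

```bash
mkdir -p pics; cat > h.py <<'E'
import numpy as np, cv2
from scipy.spatial.transform import Rotation as R
from bench import arm
def cam(n):
    c=arm.calibration(n); return np.array(c["mtx"]),R.from_rotvec(np.ravel(c["rvec"])).as_matrix(),np.ravel(c["tvec"])
def w(n,p):
    K,Rm,t=cam(n); return Rm.T@(np.array(p)-t)
def px(n,P):
    K,Rm,t=cam(n); q=K@(Rm@np.array(P)+t); return q[:2]/q[2]
def ray(n,uv,z):
    K,Rm,t=cam(n); o=-Rm.T@t; d=Rm.T@np.linalg.inv(K)@np.array([uv[0],uv[1],1.]); return o+d*(z-o[2])/d[2]
def marks(n,q,k=5):
    for m in arm.mark_of(n,q)[:k]:
        p=w(n,m["centre"]); print(n,q,round(m["score"],2),p.round(4),px(n,p).round())
def save(n,f,crop=None,s=1):
    im=arm.snapshot(n)[:,:,::-1]
    if crop: x0,y0,x1,y1=crop; im=im[y0:y1,x0:x1]
    cv2.imwrite(f"pics/{f}.png",cv2.resize(im,None,fx=s,fy=s,interpolation=cv2.INTER_CUBIC))
E
python3 - <<'E'
from h import *
save("top","a_top"); save("side","a_side")
o=arm.get_obs(); print({k:np.round(v,3) for k,v in o.items()}, arm.pinch_z)
for c in("top","side"):
    print(c,cam(c)[0][0,0],(-cam(c)[1].T@cam(c)[2]).round(3), cam(c)[1].round(2).tolist())
    for q in ("filterbox","joint1","bolt1_grip","clip1","isolator_base"): marks(c,q,6)
E
```

```text
{'clock': np.float64(0.1), 'joints': array([-1.451,  0.359,  1.511, -0.   ,  1.273, -0.115]), 'joint_vel': array([-0.   , -0.001, -0.002,  0.   , -0.   , -0.001]), 'tau': array([ 0.0000e+00, -5.1635e+01, -2.7141e+01,  6.8000e-02,  2.8000e-02,
       -0.0000e+00]), 'eef_pos': array([ 0.14 , -0.583,  0.222]), 'ee_rot': array([-1.571,  0.002, -1.336]), 'contact_force': array([-0.415, -0.194,  0.054]), 'ft_torque': array([-0.032, -0.011,  0.013]), 'finger_gap': np.float64(0.088)} 0.0187
top 472.50388422803223 [0.468 0.106 1.436] [[-0.02, -1.0, 0.01], [-1.0, 0.02, -0.04], [0.04, -0.01, -1.0]]
top filterbox 0.87 [ 0.5797 -0.0642  0.0006] [367. 221.]
top joint1 0.96 [0.5858 0.1288 0.0744] [303. 219.]
top joint1 0.89 [0.5886 0.3175 0.0706] [238. 219.]
top joint1 0.79 [0.5899 0.2288 0.0682] [269. 218.]
top bolt1_grip 0.75 [ 0.5059 -0.1305  0.1284] [397. 244.]
top clip1 0.79 [0.4075 0.4625 0.0248] [193. 282.]
top clip1 0.75 [0.4484 0.2613 0.0235] [260. 267.]
top clip1 0.7 [0.3673 0.5736 0.0244] [155. 297.]
top clip1 0.62 [0.4411 0.3771 0.0254] [221. 270.]
top isolator_base 0.71 [ 0.5151 -0.353
[... 283 characters left out ...]
0.2256 0.0709] [338. 214.]
side joint1 0.74 [0.599  0.3239 0.0738] [332. 190.]
side joint1 0.64 [0.5875 0.1348 0.0755] [343. 236.]
side bolt1_grip 0.66 [ 0.5065 -0.1331  0.1316] [333. 310.]
side clip1 0.67 [0.4122 0.4682 0.0214] [261. 183.]
side clip1 0.58 [0.3711 0.5743 0.027 ] [244. 163.]
side clip1 0.56 [0.4464 0.3796 0.0221] [276. 199.]
side clip1 0.55 [0.4503 0.266  0.0258] [283. 224.]
side clip1 0.2 [ 0.5177 -0.3519  0.0048] [363. 438.]
side isolator_base 0.56 [ 0.514  -0.3524  0.0033] [361. 439.]
side isolator_base 0.41 [ 3.164e-01  3.578e-01 -1.000e-04] [232. 217.]
side isolator_base 0.37 [0.3854 0.0732 0.0014] [268. 287.]
side isolator_base 0.18 [ 0.6775 -0.3175  0.0014] [436. 407.]
```

View pictures.

View pics/a_top.png

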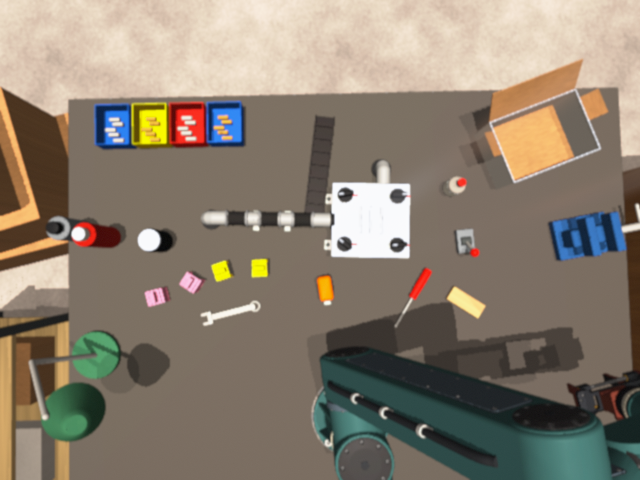

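View pics/a_side.png

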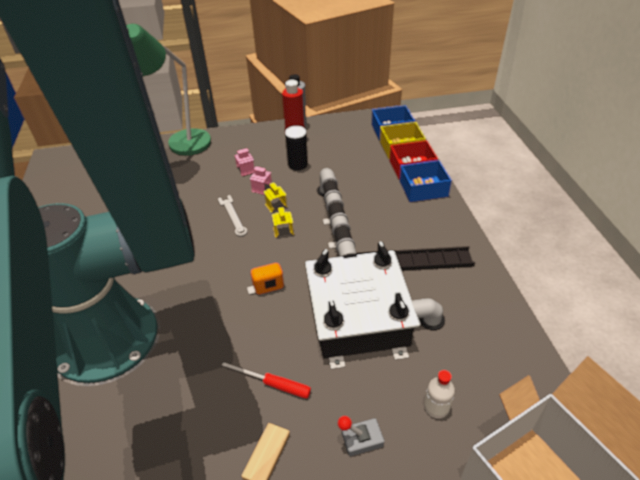

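```bash
python3 - <<'E'
from h import *
save("top","b_top",(340,170,440,270),6)
E
```

```text
(no output)
```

View pics/b_top.png

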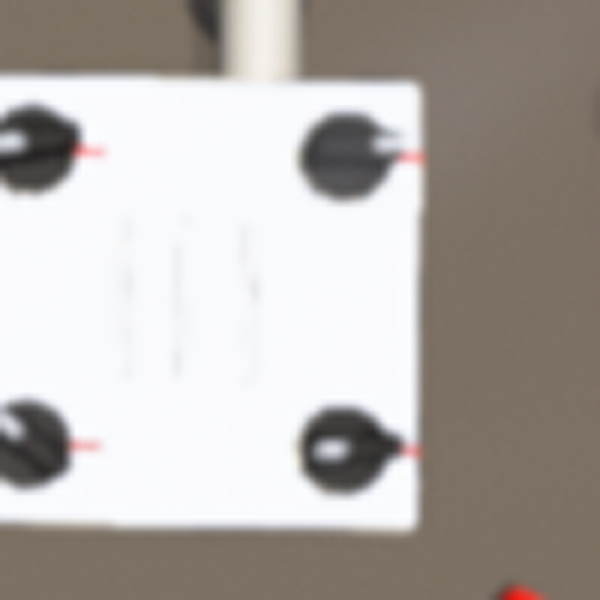

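```bash
python3 - <<'E'
from h import *
im=arm.snapshot("top"); cv2.imwrite("pics/raw.png",im[:,:,::-1])
m=(im.min(2)>190).astype(np.uint8); m[:, :325]=0; m[:,415:]=0; m[:178]=0;m[265:]=0
cs,_=cv2.findContours(cv2.morphologyEx(m,cv2.MORPH_OPEN,np.ones((9,9))),cv2.RETR_EXTERNAL,cv2.CHAIN_APPROX_NONE)
c=max(cs,key=cv2.contourArea)[:,0].astype(float)
P=np.array([ray("top",u,0.09)[:2] for u in c])*1000
r=cv2.minAreaRect(P.astype(np.float32)); print(r)
# red marks
rm=((im[:,:,0].astype(int)-im[:,:,1]>50)).astype(np.uint8); rm[:,:325]=0;rm[:,412:]=0;rm[:178]=0;rm[260:]=0
n,l,s,ce=cv2.connectedComponentsWithStats(rm)
for i in range(1,n): print(s[i],ce[i].round(1),ray("top",ce[i],0.09).round(4))
save("side","b_side",(300,235,430,345),6)
marks("top","bolt1_grip",8);marks("side","bolt1_grip",8)
for b in ("bolt2_grip","bolt3_grip"): marks("top",b)
E
```

```text
((577.8403930664062, -63.80408477783203), (220.48721313476562, 215.042724609375), 88.60663604736328)
[353 194   4   2   5] [354.2 194.8] [ 0.6494 -0.0189  0.09  ]
[407 196   4   1   4] [408.5 196. ] [ 0.6425 -0.1744  0.09  ]
[352 244   4   1   4] [353.5 244. ] [ 0.5085 -0.0132  0.09  ]
[408 245   2   1   2] [408.5 245. ] [ 0.5021 -0.17    0.09  ]
top bolt1_grip 0.54 [ 0.505  -0.1295  0.1309] [397. 244.]
side bolt1_grip 0.73 [ 0.5044 -0.1322  0.1321] [332. 309.]
side bolt1_grip 0.3 [0.4453 0.3812 0.0227] [276. 199.]
top bolt2_grip 0.7 [0.6471 0.0064 0.1257] [346. 194.]
top bolt3_grip 0.57 [0.5087 0.0121 0.1268] [346. 244.]
top bolt3_grip 0.25 [0.442  0.3762 0.0281] [221. 270.]
```

View pics/b_side.png

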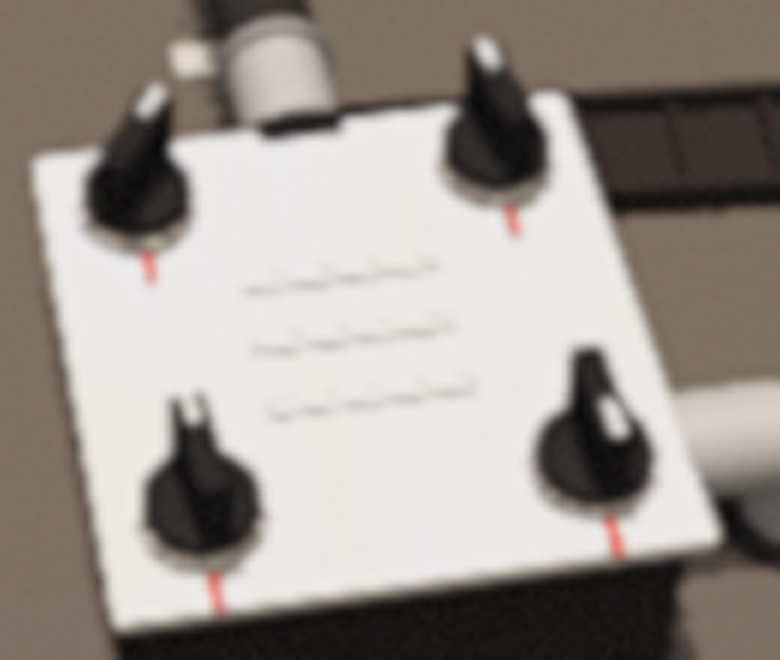

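```bash
cat >> h.py <<'E'
def pose():
    o=arm.get_obs(); Rm=R.from_euler("xyz",o["ee_rot"]).as_matrix(); return np.array(o["eef_pos"]),Rm,o
def go(tgt,yawdeg=None):
    """print tool-frame shift (mm) and turn (deg about tool y) to reach tgt / jaw yaw"""
    p,Rm,o=pose(); d=Rm.T@(np.array(tgt)-p)*1000; y=np.degrees(np.arctan2(Rm[1,0],Rm[0,0])); L=np.linalg.norm(d)
    print("shift",d.round(1),"dist",L.round(),"yaw",y.round(1),"j6",np.degrees(o["joints"][5]).round(1),"ydown",Rm[:,1].round(3))
    if yawdeg is not None: print("ay needed (cw+)",round(y-yawdeg,1),"mod180",round((y-yawdeg+90)%180-90,1))
E
python3 - <<'E'
from h import *
im=arm.snapshot("top"); 
C=np.array([.5775,-.0625]); a=-.036; X=np.array([np.cos(a),np.sin(a)]);Y=np.array([-X[1],X[0]])
for n,sx,sy in (("A",-1,-1),("B",1,-1),("C",-1,1),("D",1,1)):
    b=C+.07*sx*X+.075*sy*Y; u=px("top",[*b,.12]); x,y=u.round().astype(int)
    g=im[y-9:y+10,x-9:x+10].min(2).astype(np.uint8)
    dark=(g<110).astype(np.uint8); ys,xs=np.nonzero(dark); hull=cv2.convexHull(np.c_[xs,ys].astype(np.int32))
    hm=np.zeros_like(g); cv2.fillConvexPoly(hm,hull,1); hm=cv2.erode(hm,np.ones((3,3)))
    br=np.where((hm>0)&(g>75),g.astype(float)-75,0); ys,xs=np.nonzero(br); wt=br[ys,xs]
    s=np.array([np.average(xs,weights=wt)+x-9,np.average(ys,weights=wt)+y-9])
    v=ray("top",s,.139)[:2]-b; ang=np.degrees(np.arctan2(v@X,-(v@Y)))  # ccw from -y? 
    print(n,b.round(4),u.round(1),"stripe",s.round(1),"vec mm(box)",(v@X*1000).round(1),(v@Y*1000).round(1),"ccw from home",ang.round(0))
A=cv2.resize(im[240:315,130:280][:,:,::-1],None,fx=5,fy=5,interpolation=cv2.INTER_CUBIC)
B=cv2.resize(im[180:260,330:412][:,:,::-1],(384,375),interpolation=cv2.INTER_CUBIC)
cv2.imwrite("pics/c1.png",A); cv2.imwrite("pics/c2.png",cv2.resize(im[180:262,328:412][:,:,::-1],None,fx=7,fy=7,interpolation=cv2.INTER_CUBIC))
E
```

```text
A [ 0.5048 -0.1349] [398.1 244. ] stripe [394.8 244.5] vec mm(box) -2.1 12.5 ccw from home -171.0
B [ 0.6448 -0.14  ] [398.4 194. ] stripe [399.3 196. ] vec mm(box) -8.2 0.9 ccw from home -96.0
C [0.5102 0.015 ] [344.3 243.3] stripe [341.8 241.2] vec mm(box) 4.9 8.3 ccw from home 149.0
D [0.6502 0.0099] [344.9 193.3] stripe [341.6 193.2] vec mm(box) -2.6 10.4 ccw from home -166.0
```

View pics/c1.png

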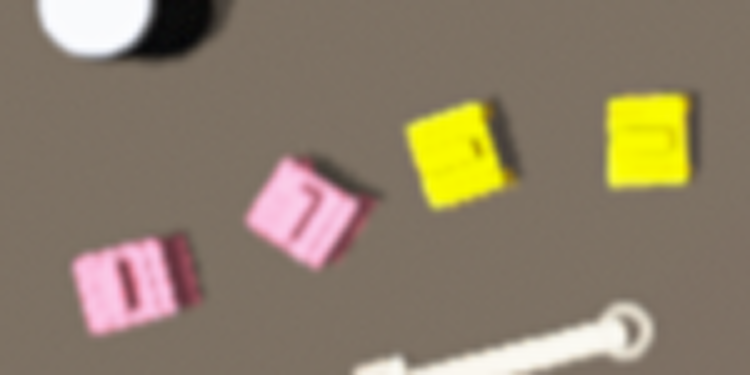

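View pics/c2.png

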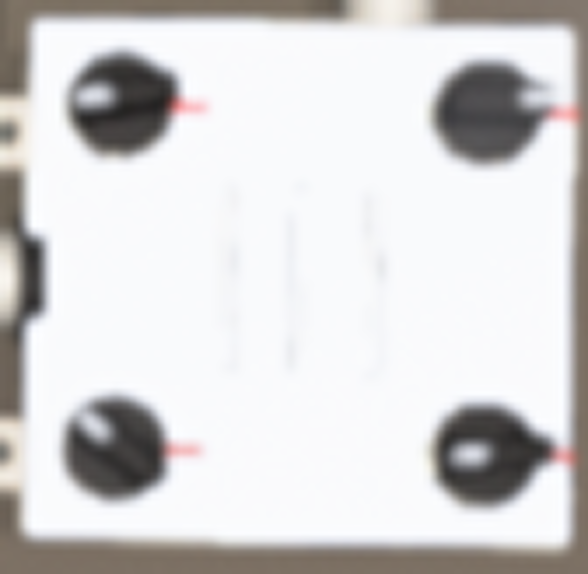

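```bash
python3 - <<'E'
from h import *
go([.505,-.134,.18],3)
E
```

```text
shift [-352.1   42.7  460. ] dist 581.0 yaw -76.5 j6 -6.6 ydown [-0.  0. -1.]
ay needed (cw+) -79.5 mod180 -79.5
```

{"method": "apply_moves", "body": {"plan": [{"tx": -22,"tz": 28.7,"jaw": 50},{"tx": -22,"tz": 28.7},{"tx": -22,"tz": 28.7},{"tx": -22,"tz": 28.7},{"tx": -22,"tz": 28.7},{"tx": -22,"tz": 28.7},{"tx": -22,"tz": 28.7},{"tx": -22,"tz": 28.7},{"tx": -22,"tz": 28.7},{"tx": -22,"tz": 28.7},{"tx": -22,"tz": 28.7},{"tx": -22,"tz": 28.7}], "grip_force": 25}}

```text
$.plan[0]: bad value
```

{"method": "apply_moves", "body": {"plan": [{"tx": -22,"tz": 28.7},{"tx": -22,"tz": 28.7},{"tx": -22,"tz": 28.7},{"tx": -22,"tz": 28.7},{"ay": -7.1},{"ay": -7.1},{"ay": -7.1},{"ay": -7.1},{"ay": -7.1},{"ay": -7.1},{"ay": -7.1},{"ay": -7.1}]}}

```text
$.plan[0]: bad value
```

{"method": "apply_moves", "body": {"plan": [{"ay": -7.1},{"ay": -7.1},{"ay": -7.1},{"ty": 10},{"ty": 10}]}}

```text
$.plan[0]: bad value
```

```bash
python3 - <<'E'
from h import *
go([.505,-.134,.116],3)
save("side","d",(270,240,400,340),6)
E
```

```text
shift [-352.1  106.7  460. ] dist 589.0 yaw -76.5 j6 -6.6 ydown [-0.  0. -1.]
ay needed (cw+) -79.5 mod180 -79.5
```

View pics/d.png

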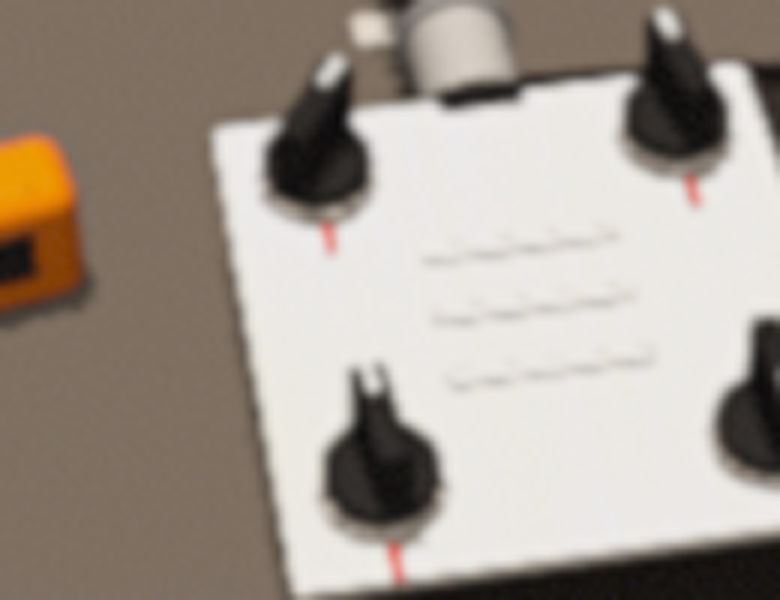

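The calls were refused and the picture (7th) shows an unmoved scene. Each row apparently needs all the keys, so I'll write full rows.

{"method": "apply_moves", "body": {"plan": [{"tx": -22,"ty": 0,"tz": 28.7,"ax": 0,"ay": 0,"az": 0,"jaw": 50},{"tx": -22,"ty": 0,"tz": 28.7,"ax": 0,"ay": 0,"az": 0,"jaw": 50},{"tx": -22,"ty": 0,"tz": 28.7,"ax": 0,"ay": 0,"az": 0,"jaw": 50},{"tx": -22,"ty": 0,"tz": 28.7,"ax": 0,"ay": 0,"az": 0,"jaw": 50},{"tx": -22,"ty": 0,"tz": 28.7,"ax": 0,"ay": 0,"az": 0,"jaw": 50},{"tx": -22,"ty": 0,"tz": 28.7,"ax": 0,"ay": 0,"az": 0,"jaw": 50},{"tx": -22,"ty": 0,"tz": 28.7,"ax": 0,"ay": 0,"az": 0,"jaw": 50},{"tx": -22,"ty": 0,"tz": 28.7,"ax": 0,"ay": 0,"az": 0,"jaw": 50},{"tx": -22,"ty": 0,"tz": 28.7,"ax": 0,"ay": 0,"az": 0,"jaw": 50},{"tx": -22,"ty": 0,"tz": 28.7,"ax": 0,"ay": 0,"az": 0,"jaw": 50},{"tx": -22,"ty": 0,"tz": 28.7,"ax": 0,"ay": 0,"az": 0,"jaw": 50},{"tx": -22,"ty": 0,"tz": 28.7,"ax": 0,"ay": 0,"az": 0,"jaw": 50}], "grip_force": 25}}

```text
clock: 2.05
eef_pos: [0.414, -0.2452, 0.2229]
ee_rot: [-1.57, -0.0, -1.336]
contact_force: [0.1, -1.3, -0.5]
finger_gap: 0.0497
```

{"method": "apply_moves", "body": {"plan": [{"tx": -22,"ty": 0,"tz": 28.7,"ax": 0,"ay": 0,"az": 0,"jaw": 50},{"tx": -22,"ty": 0,"tz": 28.7,"ax": 0,"ay": 0,"az": 0,"jaw": 50},{"tx": -22,"ty": 0,"tz": 28.7,"ax": 0,"ay": 0,"az": 0,"jaw": 50},{"tx": -22,"ty": 0,"tz": 28.7,"ax": 0,"ay": 0,"az": 0,"jaw": 50},{"tx": 0,"ty": 10,"tz": 0,"ax": 0,"ay": -7.1,"az": 0,"jaw": 50},{"tx": 0,"ty": 10,"tz": 0,"ax": 0,"ay": -7.1,"az": 0,"jaw": 50},{"tx": 0,"ty": 10,"tz": 0,"ax": 0,"ay": -7.1,"az": 0,"jaw": 50},{"tx": 0,"ty": 10,"tz": 0,"ax": 0,"ay": -7.1,"az": 0,"jaw": 50},{"tx": 0,"ty": 0,"tz": 0,"ax": 0,"ay": -7.1,"az": 0,"jaw": 50},{"tx": 0,"ty": 0,"tz": 0,"ax": 0,"ay": -7.1,"az": 0,"jaw": 50},{"tx": 0,"ty": 0,"tz": 0,"ax": 0,"ay": -7.1,"az": 0,"jaw": 50},{"tx": 0,"ty": 0,"tz": 0,"ax": 0,"ay": -7.1,"az": 0,"jaw": 50}]}}

```text
clock: 3.05
eef_pos: [0.5043, -0.1343, 0.1826]
ee_rot: [-1.571, 0.0, -0.338]
contact_force: [-0.3, -0.1, 0.7]
finger_gap: 0.05
```

{"method": "apply_moves", "body": {"plan": [{"tx": 0,"ty": 0,"tz": 0,"ax": 0,"ay": -7.1,"az": 0,"jaw": 50},{"tx": 0,"ty": 0,"tz": 0,"ax": 0,"ay": -7.1,"az": 0,"jaw": 50},{"tx": 0,"ty": 0,"tz": 0,"ax": 0,"ay": -7.1,"az": 0,"jaw": 50},{"tx": 0,"ty": 0,"tz": 0,"ax": 0,"ay": 0,"az": 0,"jaw": 50}]}}

```text
clock: 3.38
eef_pos: [0.5043, -0.1344, 0.1827]
ee_rot: [-1.571, -0.0, 0.032]
contact_force: [0.4, 0.7, 0.2]
finger_gap: 0.0502
```

```bash
python3 - <<'E'
from h import *
go([.505,-.134,.116],3)
E
```

```text
shift [ 0.7 66.7  0.4] dist 67.0 yaw 1.8 j6 -24.3 ydown [ 0.  0. -1.]
ay needed (cw+) -1.2 mod180 -1.2
```

{"method": "apply_moves", "body": {"plan": [{"tx": 0,"ty": 20,"tz": 0,"ax": 0,"ay": 0,"az": 0,"jaw": 50},{"tx": 0,"ty": 20,"tz": 0,"ax": 0,"ay": 0,"az": 0,"jaw": 50},{"tx": 0,"ty": 15,"tz": 0,"ax": 0,"ay": 0,"az": 0,"jaw": 50},{"tx": 0,"ty": 12,"tz": 0,"ax": 0,"ay": 0,"az": 0,"jaw": 30},{"tx": 0,"ty": 0,"tz": 0,"ax": 0,"ay": 0,"az": 0,"jaw": 5},{"tx": 0,"ty": 0,"tz": 0,"ax": 0,"ay": 0,"az": 0,"jaw": 5},{"tx": 0,"ty": 0,"tz": 0,"ax": 0,"ay": 0,"az": 0,"jaw": 5},{"tx": 0,"ty": 0,"tz": 0,"ax": 0,"ay": 0,"az": 0,"jaw": 5},{"tx": 0,"ty": 0,"tz": 0,"ax": 0,"ay": 0,"az": 0,"jaw": 5}]}}

```text
clock: 4.13
eef_pos: [0.5044, -0.1345, 0.1165]
ee_rot: [-1.571, -0.0, 0.027]
contact_force: [-4.8, -1.9, 3.8]
finger_gap: 0.0134
```

```bash
python3 - <<'E'
from h import *
go([.505,-.134,.116],3); o=arm.get_obs(); print(o["contact_force"],o["ft_torque"],o["finger_gap"])
E
```

```text
shift [0.6 0.5 0.5] dist 1.0 yaw 1.5 j6 -24.0 ydown [ 0. -0. -1.]
ay needed (cw+) -1.5 mod180 -1.5
[-4.81837809 -1.93147423  3.7880894 ] [-0.38198595  0.51315672  0.11283941] 0.013404410096469106
```

{"method": "apply_moves", "body": {"plan": [{"tx": 0,"ty": 0.1,"tz": 0,"ax": 0,"ay": 7,"az": 0,"jaw": 5},{"tx": 0,"ty": 0.1,"tz": 0,"ax": 0,"ay": 7,"az": 0,"jaw": 5},{"tx": 0,"ty": 0.1,"tz": 0,"ax": 0,"ay": 7,"az": 0,"jaw": 5},{"tx": 0,"ty": 0.1,"tz": 0,"ax": 0,"ay": 7,"az": 0,"jaw": 5},{"tx": 0,"ty": 0.1,"tz": 0,"ax": 0,"ay": 7,"az": 0,"jaw": 5},{"tx": 0,"ty": 0.1,"tz": 0,"ax": 0,"ay": 7,"az": 0,"jaw": 5},{"tx": 0,"ty": 0.1,"tz": 0,"ax": 0,"ay": 7,"az": 0,"jaw": 5},{"tx": 0,"ty": 0.1,"tz": 0,"ax": 0,"ay": 7,"az": 0,"jaw": 5},{"tx": 0,"ty": 0.1,"tz": 0,"ax": 0,"ay": 7,"az": 0,"jaw": 5},{"tx": 0,"ty": 0,"tz": 0,"ax": 0,"ay": 0,"az": 0,"jaw": 5}]}}

```text
clock: 4.97
eef_pos: [0.5024, -0.1335, 0.1153]
ee_rot: [-1.573, 0.003, -1.079]
contact_force: [-4.8, 1.9, 6.9]
finger_gap: 0.0136
```

```bash
python3 - <<'E'
from h import *
go([.505,-.134,.116],-62); o=arm.get_obs(); print(o["contact_force"],o["ft_torque"],o["finger_gap"])
E
```

```text
shift [ 1.7 -0.7  2. ] dist 3.0 yaw -61.8 j6 39.3 ydown [-0.003  0.001 -1.   ]
ay needed (cw+) 0.2 mod180 0.2
[-4.77283798  1.85298231  6.91558287] [ 0.29509846  0.9507574  -0.07783452] 0.013637823883145175
```

{"method": "apply_moves", "body": {"plan": [{"tx": 0,"ty": 0,"tz": 0,"ax": 0,"ay": 0,"az": 0,"jaw": 62},{"tx": 0,"ty": 0,"tz": 0,"ax": 0,"ay": 0,"az": 0,"jaw": 62},{"tx": 0,"ty": 0,"tz": 0,"ax": 0,"ay": 0,"az": 0,"jaw": 62},{"tx": 0,"ty": 0,"tz": 0,"ax": 0,"ay": 0,"az": 0,"jaw": 62},{"tx": 0,"ty": 0,"tz": 0,"ax": 0,"ay": -7,"az": 0,"jaw": 62},{"tx": 0,"ty": 0,"tz": 0,"ax": 0,"ay": -7,"az": 0,"jaw": 62},{"tx": 0,"ty": 0,"tz": 0,"ax": 0,"ay": -7,"az": 0,"jaw": 62},{"tx": 0,"ty": 0,"tz": 0,"ax": 0,"ay": -7,"az": 0,"jaw": 62},{"tx": 0,"ty": 0,"tz": 0,"ax": 0,"ay": -7,"az": 0,"jaw": 62},{"tx": 0,"ty": 0,"tz": 0,"ax": 0,"ay": -7,"az": 0,"jaw": 62},{"tx": 0,"ty": 0,"tz": 0,"ax": 0,"ay": -7,"az": 0,"jaw": 62}]}}

```text
clock: 5.88
eef_pos: [0.5046, -0.1345, 0.1148]
ee_rot: [-1.571, -0.0, -0.211]
contact_force: [-0.1, 0.7, 0.5]
finger_gap: 0.0619
```

{"method": "apply_moves", "body": {"plan": [{"tx": 0,"ty": 0,"tz": 0,"ax": 0,"ay": -7.1,"az": 0,"jaw": 62},{"tx": 0,"ty": 0,"tz": 0,"ax": 0,"ay": -7.1,"az": 0,"jaw": 62},{"tx": 0,"ty": 0,"tz": 0,"ax": 0,"ay": -7.1,"az": 0,"jaw": 62},{"tx": 0,"ty": 0,"tz": 0,"ax": 0,"ay": -7.1,"az": 0,"jaw": 62},{"tx": 0,"ty": 0,"tz": 0,"ax": 0,"ay": -7.1,"az": 0,"jaw": 62},{"tx": 0,"ty": 0,"tz": 0,"ax": 0,"ay": -7.1,"az": 0,"jaw": 62},{"tx": 0,"ty": 0,"tz": 0,"ax": 0,"ay": -7.1,"az": 0,"jaw": 62},{"tx": 0,"ty": 0,"tz": 0,"ax": 0,"ay": -7.1,"az": 0,"jaw": 62},{"tx": 0,"ty": 0,"tz": 0,"ax": 0,"ay": -7.1,"az": 0,"jaw": 62},{"tx": 0,"ty": 0,"tz": 0,"ax": 0,"ay": -7.1,"az": 0,"jaw": 62},{"tx": 0,"ty": 0,"tz": 0,"ax": 0,"ay": -7.1,"az": 0,"jaw": 62},{"tx": 0,"ty": 0,"tz": 0,"ax": 0,"ay": -7.1,"az": 0,"jaw": 62}]}}

```text
clock: 6.88
eef_pos: [0.5046, -0.1345, 0.1148]
ee_rot: [-1.571, -0.0, 1.276]
contact_force: [0.4, 0.4, 0.9]
finger_gap: 0.0618
```

{"method": "apply_moves", "body": {"plan": [{"tx": 0,"ty": 0,"tz": 0,"ax": 0,"ay": -7.1,"az": 0,"jaw": 62},{"tx": 0,"ty": 0,"tz": 0,"ax": 0,"ay": -7.1,"az": 0,"jaw": 62},{"tx": 0,"ty": 0,"tz": 0,"ax": 0,"ay": -7.1,"az": 0,"jaw": 62},{"tx": 0,"ty": 0,"tz": 0,"ax": 0,"ay": -7.1,"az": 0,"jaw": 62},{"tx": 0,"ty": 0,"tz": 0,"ax": 0,"ay": -7.1,"az": 0,"jaw": 62},{"tx": 0,"ty": 0,"tz": 0,"ax": 0,"ay": -3,"az": 0,"jaw": 62},{"tx": 0,"ty": 0,"tz": 0,"ax": 0,"ay": 0,"az": 0,"jaw": 62}]}}

```text
clock: 7.47
eef_pos: [0.5046, -0.1345, 0.1148]
ee_rot: [-1.571, 0.0, 1.944]
contact_force: [-0.9, 1.0, 0.5]
finger_gap: 0.0618
```

```bash
python3 - <<'E'
from h import *
go([.5028,-.133,.1155],118); o=arm.get_obs(); print(o["contact_force"],o["ft_torque"],o["finger_gap"])
E
```

```text
shift [ 2.  -0.7  1.1] dist 2.0 yaw 111.4 j6 -133.9 ydown [ 0. -0. -1.]
ay needed (cw+) -6.6 mod180 -6.6
[-0.93995978  0.98375846  0.54978144] [ 0.1234483  -0.11221427 -0.05494664] 0.06177507804065624
```

{"method": "apply_moves", "body": {"plan": [{"tx": 1.5,"ty": -0.5,"tz": 1,"ax": 0,"ay": -6.6,"az": 0,"jaw": 40},{"tx": 0,"ty": 0,"tz": 0,"ax": 0,"ay": 0,"az": 0,"jaw": 5},{"tx": 0,"ty": 0,"tz": 0,"ax": 0,"ay": 0,"az": 0,"jaw": 5},{"tx": 0,"ty": 0,"tz": 0,"ax": 0,"ay": 0,"az": 0,"jaw": 5},{"tx": 0,"ty": 0,"tz": 0,"ax": 0,"ay": 0,"az": 0,"jaw": 5},{"tx": 0,"ty": 0,"tz": 0,"ax": 0,"ay": 0,"az": 0,"jaw": 5},{"tx": 0,"ty": 0.1,"tz": 0,"ax": 0,"ay": 7,"az": 0,"jaw": 5},{"tx": 0,"ty": 0.1,"tz": 0,"ax": 0,"ay": 7,"az": 0,"jaw": 5},{"tx": 0,"ty": 0.1,"tz": 0,"ax": 0,"ay": 7,"az": 0,"jaw": 5},{"tx": 0,"ty": 0.1,"tz": 0,"ax": 0,"ay": 7,"az": 0,"jaw": 5},{"tx": 0,"ty": 0.1,"tz": 0,"ax": 0,"ay": 7,"az": 0,"jaw": 5},{"tx": 0,"ty": 0.1,"tz": 0,"ax": 0,"ay": 7,"az": 0,"jaw": 5}]}}

```text
clock: 8.47
eef_pos: [0.5027, -0.1322, 0.1144]
ee_rot: [-1.57, -0.002, 1.316]
contact_force: [1.1, 4.5, -1.5]
finger_gap: 0.0143
```

{"method": "apply_moves", "body": {"plan": [{"tx": 0,"ty": 0.1,"tz": 0,"ax": 0,"ay": 7,"az": 0,"jaw": 5},{"tx": 0,"ty": 0.1,"tz": 0,"ax": 0,"ay": 7,"az": 0,"jaw": 5},{"tx": 0,"ty": 0.1,"tz": 0,"ax": 0,"ay": 7,"az": 0,"jaw": 5},{"tx": 0,"ty": 0.1,"tz": 0,"ax": 0,"ay": 7,"az": 0,"jaw": 5},{"tx": 0,"ty": 0.1,"tz": 0,"ax": 0,"ay": 7,"az": 0,"jaw": 5},{"tx": 0,"ty": 0.1,"tz": 0,"ax": 0,"ay": 7,"az": 0,"jaw": 5},{"tx": 0,"ty": 0.1,"tz": 0,"ax": 0,"ay": 7,"az": 0,"jaw": 5},{"tx": 0,"ty": 0.1,"tz": 0,"ax": 0,"ay": 7,"az": 0,"jaw": 5},{"tx": 0,"ty": 0.1,"tz": 0,"ax": 0,"ay": 7,"az": 0,"jaw": 5},{"tx": 0,"ty": 0.1,"tz": 0,"ax": 0,"ay": 7,"az": 0,"jaw": 5},{"tx": 0,"ty": 0,"tz": 0,"ax": 0,"ay": 4,"az": 0,"jaw": 5},{"tx": 0,"ty": 0,"tz": 0,"ax": 0,"ay": 0,"az": 0,"jaw": 5}]}}

```text
clock: 9.47
eef_pos: [0.5039, -0.1313, 0.1132]
ee_rot: [-1.567, -0.002, 0.026]
contact_force: [5.4, 7.3, -4.6]
finger_gap: 0.014
```

```bash
python3 - <<'E'
from h import *
go([.5028,-.133,.1155],-2); o=arm.get_obs(); print(o["contact_force"],o["ft_torque"],o["finger_gap"])
E
```

```text
shift [-1.2 -2.3 -1.6] dist 3.0 yaw 1.5 j6 -24.0 ydown [ 0.002  0.003 -1.   ]
ay needed (cw+) 3.5 mod180 3.5
[ 5.35306361  7.28318968 -4.57296999] [ 1.36573967 -1.09178643 -0.10278806] 0.014029433909806805
```

{"method": "apply_moves", "body": {"plan": [{"tx": 0,"ty": 0,"tz": 0,"ax": 0,"ay": 4,"az": 0,"jaw": 5},{"tx": 0,"ty": 0,"tz": 0,"ax": 0,"ay": 3,"az": 0,"jaw": 5},{"tx": 0,"ty": 0,"tz": 0,"ax": 0,"ay": 3,"az": 0,"jaw": 5},{"tx": 0,"ty": 0,"tz": 0,"ax": 0,"ay": 0,"az": 0,"jaw": 5}]}}

```text
clock: 9.8
eef_pos: [0.504, -0.1317, 0.1133]
ee_rot: [-1.568, -0.002, -0.146]
contact_force: [5.2, 6.7, -5.1]
finger_gap: 0.0148
```

```bash
python3 - <<'E'
from h import *
go([.5028,-.133,.1155],-2); o=arm.get_obs(); print(o["contact_force"],o["ft_torque"],o["finger_gap"])
E
```

```text
shift [-1.  -2.2 -1.4] dist 3.0 yaw -8.3 j6 -14.1 ydown [ 0.002  0.002 -1.   ]
ay needed (cw+) -6.3 mod180 -6.3
[ 5.15833633  6.74581539 -5.07050997] [ 1.13412855 -1.07522831  0.58032527] 0.014835704925404243
```

{"method": "apply_moves", "body": {"plan": [{"tx": 0,"ty": 0,"tz": 0,"ax": 0,"ay": 0,"az": 0,"jaw": 40},{"tx": 0,"ty": 0,"tz": 0,"ax": 0,"ay": 0,"az": 0,"jaw": 40},{"tx": 0,"ty": -16,"tz": 0,"ax": 0,"ay": 0,"az": 0,"jaw": 40},{"tx": 0,"ty": -18,"tz": 0,"ax": 0,"ay": 0,"az": 0,"jaw": 40},{"tx": 0,"ty": -18,"tz": 0,"ax": 0,"ay": 0,"az": 0,"jaw": 40},{"tx": 35,"ty": 0,"tz": 3.5,"ax": 0,"ay": 0,"az": 0,"jaw": 40},{"tx": 35,"ty": 0,"tz": 3.5,"ax": 0,"ay": 0,"az": 0,"jaw": 40},{"tx": 35,"ty": 0,"tz": 3.5,"ax": 0,"ay": 0,"az": 0,"jaw": 40},{"tx": 35,"ty": 0,"tz": 3.5,"ax": 0,"ay": 0,"az": 0,"jaw": 40},{"tx": 0,"ty": 0,"tz": 0,"ax": 0,"ay": -6,"az": 0,"jaw": 40},{"tx": 0,"ty": 0,"tz": 0,"ax": 0,"ay": 0,"az": 0,"jaw": 40}]}}

```text
clock: 10.72
eef_pos: [0.6449, -0.1396, 0.1652]
ee_rot: [-1.571, -0.0, -0.034]
contact_force: [-0.4, 0.4, -0.5]
finger_gap: 0.0403
```

```bash
python3 - <<'E'
from h import *
go([.644,-.137,.115],-2); o=arm.get_obs(); print(o["contact_force"],o["ft_torque"],o["finger_gap"])
E
```

```text
shift [-0.9 50.2  2.6] dist 50.0 yaw -1.9 j6 -16.3 ydown [ 0. -0. -1.]
ay needed (cw+) 0.1 mod180 0.1
[-0.44301935  0.43076387 -0.54890416] [-0.08869861 -0.02906479 -0.01668891] 0.04030616940931128
```

{"method": "apply_moves", "body": {"plan": [{"tx": -0.5,"ty": 20,"tz": 2,"ax": 0,"ay": 0,"az": 0,"jaw": 40},{"tx": 0,"ty": 18,"tz": 0,"ax": 0,"ay": 0,"az": 0,"jaw": 40},{"tx": 0,"ty": 13,"tz": 0,"ax": 0,"ay": 0,"az": 0,"jaw": 40},{"tx": 0,"ty": 0,"tz": 0,"ax": 0,"ay": 0,"az": 0,"jaw": 5},{"tx": 0,"ty": 0,"tz": 0,"ax": 0,"ay": 0,"az": 0,"jaw": 5},{"tx": 0,"ty": 0,"tz": 0,"ax": 0,"ay": 0,"az": 0,"jaw": 5},{"tx": 0,"ty": 0,"tz": 0,"ax": 0,"ay": 0,"az": 0,"jaw": 5}]}}

```text
clock: 11.3
eef_pos: [0.6434, -0.1376, 0.116]
ee_rot: [-1.571, -0.002, -0.038]
contact_force: [-0.3, 0.2, 0.1]
finger_gap: 0.0168
```

{"method": "apply_moves", "body": {"plan": [{"tx": 0,"ty": 0,"tz": 0,"ax": 0,"ay": 3,"az": 0,"jaw": 5},{"tx": 0,"ty": 0,"tz": 0,"ax": 0,"ay": 4,"az": 0,"jaw": 5},{"tx": 0,"ty": 0,"tz": 0,"ax": 0,"ay": 0,"az": 0,"jaw": 5}]}}

```text
clock: 11.55
eef_pos: [0.644, -0.1374, 0.116]
ee_rot: [-1.571, -0.003, -0.161]
contact_force: [0.7, 1.2, 1.3]
finger_gap: 0.0148
```

```bash
python3 - <<'E'
from h import *
go([.644,-.137,.115],-2); o=arm.get_obs(); print(o["contact_force"],o["ft_torque"],o["finger_gap"])
E
```

```text
shift [-0.1  1.   0.4] dist 1.0 yaw -9.3 j6 -8.8 ydown [ 0.003 -0.001 -1.   ]
ay needed (cw+) -7.3 mod180 -7.3
[0.73303676 1.19935307 1.30846036] [ 0.18537328 -0.26229068  0.61889407] 0.014795313031697423
```

{"method": "apply_moves", "body": {"plan": [{"tx": 0,"ty": 0,"tz": 0,"ax": 0,"ay": 0,"az": 0,"jaw": 50},{"tx": 0,"ty": 0,"tz": 0,"ax": 0,"ay": 0,"az": 0,"jaw": 50},{"tx": 0,"ty": -16,"tz": 0,"ax": 0,"ay": 0,"az": 0,"jaw": 50},{"tx": 0,"ty": -18,"tz": 0,"ax": 0,"ay": 0,"az": 0,"jaw": 50},{"tx": 0,"ty": -16,"tz": 0,"ax": 0,"ay": 0,"az": 0,"jaw": 50},{"tx": -4.7,"ty": 0,"tz": 37.2,"ax": 0,"ay": 0,"az": 0,"jaw": 50},{"tx": -4.7,"ty": 0,"tz": 37.2,"ax": 0,"ay": 0,"az": 0,"jaw": 50},{"tx": -4.7,"ty": 0,"tz": 37.2,"ax": 0,"ay": 0,"az": 0,"jaw": 50},{"tx": -4.7,"ty": 0,"tz": 37.2,"ax": 0,"ay": -3,"az": 0,"jaw": 50},{"tx": 0,"ty": 0,"tz": 0,"ax": 0,"ay": -7,"az": 0,"jaw": 50},{"tx": 0,"ty": 0,"tz": 0,"ax": 0,"ay": -7,"az": 0,"jaw": 50},{"tx": 0,"ty": 0,"tz": 0,"ax": 0,"ay": 0,"az": 0,"jaw": 50}]}}

```text
clock: 12.55
eef_pos: [0.6478, 0.0136, 0.1648]
ee_rot: [-1.571, 0.0, 0.144]
contact_force: [0.5, -0.2, -0.3]
finger_gap: 0.05
```

```bash
python3 - <<'E'
from h import *
go([.6494,.0115,.1165],8)
marks("top","bolt1_grip");marks("side","bolt2_grip")
E
```

```text
shift [ 1.3 48.3 -2.3] dist 48.0 yaw 8.2 j6 -13.1 ydown [-0. -0. -1.]
ay needed (cw+) 0.2 mod180 0.2
top bolt1_grip 0.68 [ 0.505  -0.1307  0.1289] [397. 244.]
top bolt1_grip 0.64 [ 6.734e-01 -3.163e-01 -1.000e-04] [449. 189.]
side bolt2_grip 0.66 [0.6521 0.0062 0.134 ] [384. 251.]
side bolt2_grip 0.57 [0.447  0.2662 0.0268] [282. 224.]
```

{"method": "apply_moves", "body": {"plan": [{"tx": 1.2,"ty": 20,"tz": -3.5,"ax": 0,"ay": 0,"az": 0,"jaw": 50},{"tx": 0,"ty": 18,"tz": 0,"ax": 0,"ay": 0,"az": 0,"jaw": 50},{"tx": 0,"ty": 10,"tz": 0,"ax": 0,"ay": 0,"az": 0,"jaw": 50},{"tx": 0,"ty": 0,"tz": 0,"ax": 0,"ay": 0,"az": 0,"jaw": 5},{"tx": 0,"ty": 0,"tz": 0,"ax": 0,"ay": 0,"az": 0,"jaw": 5},{"tx": 0,"ty": 0,"tz": 0,"ax": 0,"ay": 0,"az": 0,"jaw": 5},{"tx": 0,"ty": 0,"tz": 0,"ax": 0,"ay": 0,"az": 0,"jaw": 5},{"tx": 0,"ty": 0,"tz": 0,"ax": 0,"ay": 0,"az": 0,"jaw": 5},{"tx": 0,"ty": 0,"tz": 0,"ax": 0,"ay": 0,"az": 0,"jaw": 5}]}}

```text
clock: 13.4
eef_pos: [0.6505, 0.0093, 0.1176]
ee_rot: [-1.571, -0.002, 0.137]
contact_force: [5.9, 0.7, -0.2]
finger_gap: 0.0142
```

```bash
python3 - <<'E'
from h import *
go([.6494,.0115,.1165],8);o=arm.get_obs(); print(o["contact_force"],o["ft_torque"],o["finger_gap"])
E
```

```text
shift [-0.7  1.1  2.3] dist 3.0 yaw 7.8 j6 -13.1 ydown [ 0.002 -0.    -1.   ]
ay needed (cw+) -0.2 mod180 -0.2
[ 5.94800767  0.65838798 -0.17874745] [ 0.07467276 -1.0509345   0.05893749] 0.014151566786946568
```

{"method": "apply_moves", "body": {"plan": [{"tx": 0,"ty": 0.1,"tz": 0,"ax": 0,"ay": 7,"az": 0,"jaw": 5},{"tx": 0,"ty": 0.1,"tz": 0,"ax": 0,"ay": 7,"az": 0,"jaw": 5},{"tx": 0,"ty": 0.1,"tz": 0,"ax": 0,"ay": 7,"az": 0,"jaw": 5},{"tx": 0,"ty": 0.1,"tz": 0,"ax": 0,"ay": 7,"az": 0,"jaw": 5},{"tx": 0,"ty": 0.1,"tz": 0,"ax": 0,"ay": 7,"az": 0,"jaw": 5},{"tx": 0,"ty": 0.1,"tz": 0,"ax": 0,"ay": 7,"az": 0,"jaw": 5},{"tx": 0,"ty": 0.1,"tz": 0,"ax": 0,"ay": 7,"az": 0,"jaw": 5},{"tx": 0,"ty": 0.1,"tz": 0,"ax": 0,"ay": 7,"az": 0,"jaw": 5},{"tx": 0,"ty": 0.1,"tz": 0,"ax": 0,"ay": 7,"az": 0,"jaw": 5},{"tx": 0,"ty": 0,"tz": 0,"ax": 0,"ay": 0,"az": 0,"jaw": 5}]}}

```text
clock: 14.23
eef_pos: [0.6485, 0.0103, 0.1163]
ee_rot: [-1.572, 0.002, -0.967]
contact_force: [-4.7, 3.5, 5.6]
finger_gap: 0.0142
```

```bash
python3 - <<'E'
from h import *
go([.6494,.0115,.1165],-55);o=arm.get_obs(); print(o["contact_force"],o["ft_torque"],o["finger_gap"])
E
```

```text
shift [-0.5 -0.2  1.4] dist 2.0 yaw -55.4 j6 50.1 ydown [-0.002  0.001 -1.   ]
ay needed (cw+) -0.4 mod180 -0.4
[-4.74244516  3.48322115  5.61670141] [ 0.57438736  0.83044831 -0.10788915] 0.014159636119611267
```

{"method": "apply_moves", "body": {"plan": [{"tx": 0,"ty": 0,"tz": 0,"ax": 0,"ay": 0,"az": 0,"jaw": 62},{"tx": 0,"ty": 0,"tz": 0,"ax": 0,"ay": 0,"az": 0,"jaw": 62},{"tx": 0,"ty": 0,"tz": 0,"ax": 0,"ay": 0,"az": 0,"jaw": 62},{"tx": 0,"ty": 0,"tz": 0,"ax": 0,"ay": -7.1,"az": 0,"jaw": 62},{"tx": 0,"ty": 0,"tz": 0,"ax": 0,"ay": -7.1,"az": 0,"jaw": 62},{"tx": 0,"ty": 0,"tz": 0,"ax": 0,"ay": -7.1,"az": 0,"jaw": 62},{"tx": 0,"ty": 0,"tz": 0,"ax": 0,"ay": -7.1,"az": 0,"jaw": 62},{"tx": 0,"ty": 0,"tz": 0,"ax": 0,"ay": -7.1,"az": 0,"jaw": 62},{"tx": 0,"ty": 0,"tz": 0,"ax": 0,"ay": -7.1,"az": 0,"jaw": 62},{"tx": 0,"ty": 0,"tz": 0,"ax": 0,"ay": -7.1,"az": 0,"jaw": 62},{"tx": 0,"ty": 0,"tz": 0,"ax": 0,"ay": -7.1,"az": 0,"jaw": 62},{"tx": 0,"ty": 0,"tz": 0,"ax": 0,"ay": -7.1,"az": 0,"jaw": 62}]}}

```text
clock: 15.23
eef_pos: [0.6502, 0.009, 0.1157]
ee_rot: [-1.571, -0.001, 0.16]
contact_force: [-0.2, -0.0, -0.6]
finger_gap: 0.062
```

{"method": "apply_moves", "body": {"plan": [{"tx": 0,"ty": 0,"tz": 0,"ax": 0,"ay": -7.1,"az": 0,"jaw": 62},{"tx": 0,"ty": 0,"tz": 0,"ax": 0,"ay": -7.1,"az": 0,"jaw": 62},{"tx": 0,"ty": 0,"tz": 0,"ax": 0,"ay": -7.1,"az": 0,"jaw": 62},{"tx": 0,"ty": 0,"tz": 0,"ax": 0,"ay": -7.1,"az": 0,"jaw": 62},{"tx": 0,"ty": 0,"tz": 0,"ax": 0,"ay": -7.1,"az": 0,"jaw": 62},{"tx": 0,"ty": 0,"tz": 0,"ax": 0,"ay": -7.1,"az": 0,"jaw": 62},{"tx": 0,"ty": 0,"tz": 0,"ax": 0,"ay": -7.1,"az": 0,"jaw": 62},{"tx": 0,"ty": 0,"tz": 0,"ax": 0,"ay": -7.1,"az": 0,"jaw": 62},{"tx": 0,"ty": 0,"tz": 0,"ax": 0,"ay": -7.1,"az": 0,"jaw": 62},{"tx": 0,"ty": 0,"tz": 0,"ax": 0,"ay": -7.1,"az": 0,"jaw": 62},{"tx": 0,"ty": 0,"tz": 0,"ax": 0,"ay": -7.1,"az": 0,"jaw": 62},{"tx": 0,"ty": 0,"tz": 0,"ax": 0,"ay": -7.1,"az": 0,"jaw": 62}]}}

```text
clock: 16.23
eef_pos: [0.6502, 0.009, 0.1157]
ee_rot: [-1.571, 0.0, 1.647]
contact_force: [0.8, -0.6, -1.0]
finger_gap: 0.062
```

{"method": "apply_moves", "body": {"plan": [{"tx": 0,"ty": 0,"tz": 0,"ax": 0,"ay": -7.1,"az": 0,"jaw": 62},{"tx": 0,"ty": 0,"tz": 0,"ax": 0,"ay": -7.1,"az": 0,"jaw": 62},{"tx": 0,"ty": 0,"tz": 0,"ax": 0,"ay": -7.1,"az": 0,"jaw": 62},{"tx": 0,"ty": 0,"tz": 0,"ax": 0,"ay": -7.1,"az": 0,"jaw": 62},{"tx": 0,"ty": 0,"tz": 0,"ax": 0,"ay": -2.5,"az": 0,"jaw": 62},{"tx": 0,"ty": 0,"tz": 0,"ax": 0,"ay": 0,"az": 0,"jaw": 5},{"tx": 0,"ty": 0,"tz": 0,"ax": 0,"ay": 0,"az": 0,"jaw": 5},{"tx": 0,"ty": 0,"tz": 0,"ax": 0,"ay": 0,"az": 0,"jaw": 5},{"tx": 0,"ty": 0,"tz": 0,"ax": 0,"ay": 0,"az": 0,"jaw": 5},{"tx": 0,"ty": 0,"tz": 0,"ax": 0,"ay": 0,"az": 0,"jaw": 5},{"tx": 0,"ty": 0,"tz": 0,"ax": 0,"ay": 0,"az": 0,"jaw": 5},{"tx": 0,"ty": 0,"tz": 0,"ax": 0,"ay": 0,"az": 0,"jaw": 5}]}}

```text
clock: 17.23
eef_pos: [0.6497, 0.0093, 0.1158]
ee_rot: [-1.571, -0.0, 2.179]
contact_force: [0.4, -0.1, -0.3]
finger_gap: 0.0188
```

```bash
python3 - <<'E'
from h import *
go([.6494,.0115,.1165],-2);o=arm.get_obs(); print(o["contact_force"],o["ft_torque"],o["finger_gap"])
E
```

```text
shift [ 2.  -0.7 -1. ] dist 2.0 yaw 124.8 j6 -130.1 ydown [ 0.  0. -1.]
ay needed (cw+) 126.8 mod180 -53.2
[ 0.42118067 -0.0931553  -0.32285935] [ 0.10421879 -0.09733236  0.00374536] 0.01883710409588438
```

{"method": "apply_moves", "body": {"plan": [{"tx": 0,"ty": 0,"tz": 0,"ax": 0,"ay": 0,"az": 0,"jaw": 5},{"tx": 0,"ty": 0,"tz": 0,"ax": 0,"ay": 0,"az": 0,"jaw": 5},{"tx": 0,"ty": 0.1,"tz": 0,"ax": 0,"ay": 7,"az": 0,"jaw": 5},{"tx": 0,"ty": 0.1,"tz": 0,"ax": 0,"ay": 7,"az": 0,"jaw": 5},{"tx": 0,"ty": 0.1,"tz": 0,"ax": 0,"ay": 7,"az": 0,"jaw": 5},{"tx": 0,"ty": 0.1,"tz": 0,"ax": 0,"ay": 7,"az": 0,"jaw": 5},{"tx": 0,"ty": 0.1,"tz": 0,"ax": 0,"ay": 7,"az": 0,"jaw": 5},{"tx": 0,"ty": 0.1,"tz": 0,"ax": 0,"ay": 7,"az": 0,"jaw": 5},{"tx": 0,"ty": 0.1,"tz": 0,"ax": 0,"ay": 7,"az": 0,"jaw": 5},{"tx": 0,"ty": 0.1,"tz": 0,"ax": 0,"ay": 7,"az": 0,"jaw": 5},{"tx": 0,"ty": 0.1,"tz": 0,"ax": 0,"ay": 7,"az": 0,"jaw": 5}]}}

```text
clock: 18.15
eef_pos: [0.6488, 0.0121, 0.1147]
ee_rot: [-1.567, -0.003, 1.073]
contact_force: [-1.9, 10.5, 0.9]
finger_gap: 0.0137
```

{"method": "apply_moves", "body": {"plan": [{"tx": 0,"ty": 0.1,"tz": 0,"ax": 0,"ay": 7,"az": 0,"jaw": 5},{"tx": 0,"ty": 0.1,"tz": 0,"ax": 0,"ay": 7,"az": 0,"jaw": 5},{"tx": 0,"ty": 0.1,"tz": 0,"ax": 0,"ay": 7,"az": 0,"jaw": 5},{"tx": 0,"ty": 0.1,"tz": 0,"ax": 0,"ay": 7,"az": 0,"jaw": 5},{"tx": 0,"ty": 0.1,"tz": 0,"ax": 0,"ay": 7,"az": 0,"jaw": 5},{"tx": 0,"ty": 0.1,"tz": 0,"ax": 0,"ay": 7,"az": 0,"jaw": 5},{"tx": 0,"ty": 0.1,"tz": 0,"ax": 0,"ay": 7,"az": 0,"jaw": 5},{"tx": 0,"ty": 0.1,"tz": 0,"ax": 0,"ay": 7,"az": 0,"jaw": 5},{"tx": 0,"ty": 0.1,"tz": 0,"ax": 0,"ay": 7,"az": 0,"jaw": 5},{"tx": 0,"ty": 0,"tz": 0,"ax": 0,"ay": 4,"az": 0,"jaw": 5},{"tx": 0,"ty": 0,"tz": 0,"ax": 0,"ay": 4,"az": 0,"jaw": 5},{"tx": 0,"ty": 0,"tz": 0,"ax": 0,"ay": 0,"az": 0,"jaw": 5}]}}

```text
clock: 19.15
eef_pos: [0.6503, 0.0123, 0.1138]
ee_rot: [-1.567, -0.0, -0.162]
contact_force: [1.3, 9.9, -1.4]
finger_gap: 0.0149
```

```bash
python3 - <<'E'
from h import *
go([.6494,.0115,.1165],-2);o=arm.get_obs(); print(o["contact_force"],o["ft_torque"],o["finger_gap"])
E
```

```text
shift [-0.7 -2.7 -0.9] dist 3.0 yaw -9.3 j6 4.0 ydown [ 0.001  0.004 -1.   ]
ay needed (cw+) -7.3 mod180 -7.3
[ 1.32077173  9.8590328  -1.35385665] [ 1.74092266 -0.40407252  0.58405874] 0.014946435703083393
```

{"method": "apply_moves", "body": {"plan": [{"tx": 0,"ty": 0,"tz": 0,"ax": 0,"ay": 0,"az": 0,"jaw": 50},{"tx": 0,"ty": 0,"tz": 0,"ax": 0,"ay": 0,"az": 0,"jaw": 50},{"tx": 0,"ty": -18,"tz": 0,"ax": 0,"ay": 0,"az": 0,"jaw": 50},{"tx": 0,"ty": -18,"tz": 0,"ax": 0,"ay": 0,"az": 0,"jaw": 50},{"tx": 0,"ty": -16,"tz": 0,"ax": 0,"ay": 0,"az": 0,"jaw": 50},{"tx": -35,"ty": 0,"tz": -3.8,"ax": 0,"ay": 0,"az": 0,"jaw": 50},{"tx": -35,"ty": 0,"tz": -3.8,"ax": 0,"ay": 0,"az": 0,"jaw": 50},{"tx": -35,"ty": 0,"tz": -3.8,"ax": 0,"ay": 0,"az": 0,"jaw": 50},{"tx": -35,"ty": 0,"tz": -3.8,"ax": 0,"ay": 0,"az": 0,"jaw": 50},{"tx": 0,"ty": 0,"tz": 0,"ax": 0,"ay": -7.1,"az": 0,"jaw": 50},{"tx": 0,"ty": 0,"tz": 0,"ax": 0,"ay": -7.1,"az": 0,"jaw": 50},{"tx": 0,"ty": 0,"tz": 0,"ax": 0,"ay": -7.1,"az": 0,"jaw": 50}]}}

```text
clock: 20.15
eef_pos: [0.5085, 0.016, 0.1664]
ee_rot: [-1.572, -0.001, 0.218]
contact_force: [0.7, 0.1, -0.1]
finger_gap: 0.0503
```

{"method": "apply_moves", "body": {"plan": [{"tx": 0,"ty": 0,"tz": 0,"ax": 0,"ay": -7.1,"az": 0,"jaw": 50},{"tx": 0,"ty": 0,"tz": 0,"ax": 0,"ay": -7.1,"az": 0,"jaw": 50},{"tx": 0,"ty": 0,"tz": 0,"ax": 0,"ay": -7.1,"az": 0,"jaw": 50},{"tx": 0,"ty": 0,"tz": 0,"ax": 0,"ay": -7.1,"az": 0,"jaw": 50},{"tx": 0,"ty": 0,"tz": 0,"ax": 0,"ay": -7.1,"az": 0,"jaw": 50},{"tx": 0,"ty": 0,"tz": 0,"ax": 0,"ay": -7.1,"az": 0,"jaw": 50},{"tx": 0,"ty": 0,"tz": 0,"ax": 0,"ay": -7.1,"az": 0,"jaw": 50},{"tx": 0,"ty": 0,"tz": 0,"ax": 0,"ay": -7.1,"az": 0,"jaw": 50},{"tx": 0,"ty": 0,"tz": 0,"ax": 0,"ay": -7.1,"az": 0,"jaw": 50},{"tx": 0,"ty": 0,"tz": 0,"ax": 0,"ay": -7.1,"az": 0,"jaw": 50},{"tx": 0,"ty": 0,"tz": 0,"ax": 0,"ay": -7.1,"az": 0,"jaw": 50},{"tx": 0,"ty": 0,"tz": 0,"ax": 0,"ay": -7.1,"az": 0,"jaw": 50}]}}

```text
clock: 21.15
eef_pos: [0.5092, 0.0159, 0.1661]
ee_rot: [-1.571, 0.001, 1.705]
contact_force: [0.0, 0.1, 0.0]
finger_gap: 0.0498
```

{"method": "apply_moves", "body": {"plan": [{"tx": 0,"ty": 0,"tz": 0,"ax": 0,"ay": -7.1,"az": 0,"jaw": 50},{"tx": 0,"ty": 0,"tz": 0,"ax": 0,"ay": -7.1,"az": 0,"jaw": 50},{"tx": 0,"ty": 0,"tz": 0,"ax": 0,"ay": -7.1,"az": 0,"jaw": 50},{"tx": 0,"ty": 0,"tz": 0,"ax": 0,"ay": -7.1,"az": 0,"jaw": 50},{"tx": 0,"ty": 0,"tz": 0,"ax": 0,"ay": -7.1,"az": 0,"jaw": 50},{"tx": 0,"ty": 0,"tz": 0,"ax": 0,"ay": -5,"az": 0,"jaw": 50},{"tx": 0,"ty": 0,"tz": 0,"ax": 0,"ay": 0,"az": 0,"jaw": 50}]}}

```text
clock: 21.73
eef_pos: [0.5093, 0.016, 0.1661]
ee_rot: [-1.571, 0.001, 2.409]
contact_force: [-0.8, 0.2, -0.6]
finger_gap: 0.05
```

```bash
python3 - <<'E'
from h import *
go([.5093,.0155,.115],139)
E
```

```text
shift [-0.3 51.1  0.3] dist 51.0 yaw 138.0 j6 -143.9 ydown [ 0.    -0.001 -1.   ]
ay needed (cw+) -1.0 mod180 -1.0
```

{"method": "apply_moves", "body": {"plan": [{"tx": 0,"ty": 20,"tz": 0,"ax": 0,"ay": -1,"az": 0,"jaw": 50},{"tx": 0,"ty": 18,"tz": 0,"ax": 0,"ay": 0,"az": 0,"jaw": 50},{"tx": 0,"ty": 12,"tz": 0,"ax": 0,"ay": 0,"az": 0,"jaw": 40},{"tx": 0,"ty": 0,"tz": 0,"ax": 0,"ay": 0,"az": 0,"jaw": 5},{"tx": 0,"ty": 0,"tz": 0,"ax": 0,"ay": 0,"az": 0,"jaw": 5},{"tx": 0,"ty": 0,"tz": 0,"ax": 0,"ay": 0,"az": 0,"jaw": 5},{"tx": 0,"ty": 0,"tz": 0,"ax": 0,"ay": 0,"az": 0,"jaw": 5},{"tx": 0,"ty": 0,"tz": 0,"ax": 0,"ay": 0,"az": 0,"jaw": 5},{"tx": 0,"ty": 0,"tz": 0,"ax": 0,"ay": 0,"az": 0,"jaw": 5}]}}

```text
clock: 22.48
eef_pos: [0.5097, 0.0167, 0.1168]
ee_rot: [-1.572, 0.001, 2.423]
contact_force: [0.6, 1.3, 3.0]
finger_gap: 0.0137
```

```bash
python3 - <<'E'
from h import *
go([.5093,.0155,.115],-2);o=arm.get_obs(); print(o["contact_force"],o["ft_torque"],o["finger_gap"])
E
```

```text
shift [-0.4  1.8  1.2] dist 2.0 yaw 138.8 j6 -144.8 ydown [ 0.002  0.    -1.   ]
ay needed (cw+) 140.8 mod180 -39.2
[0.59132432 1.34653901 2.97522297] [ 0.26853648 -0.03425259  0.11436015] 0.013706384683130604
```

Gripped well. Turning 141° plus about 7° of overrun.

{"method": "apply_moves", "body": {"plan": [{"tx": 0,"ty": 0.1,"tz": 0,"ax": 0,"ay": 7,"az": 0,"jaw": 5},{"tx": 0,"ty": 0.1,"tz": 0,"ax": 0,"ay": 7,"az": 0,"jaw": 5},{"tx": 0,"ty": 0.1,"tz": 0,"ax": 0,"ay": 7,"az": 0,"jaw": 5},{"tx": 0,"ty": 0.1,"tz": 0,"ax": 0,"ay": 7,"az": 0,"jaw": 5},{"tx": 0,"ty": 0.1,"tz": 0,"ax": 0,"ay": 7,"az": 0,"jaw": 5},{"tx": 0,"ty": 0.1,"tz": 0,"ax": 0,"ay": 7,"az": 0,"jaw": 5},{"tx": 0,"ty": 0.1,"tz": 0,"ax": 0,"ay": 7,"az": 0,"jaw": 5},{"tx": 0,"ty": 0.1,"tz": 0,"ax": 0,"ay": 7,"az": 0,"jaw": 5},{"tx": 0,"ty": 0.1,"tz": 0,"ax": 0,"ay": 7,"az": 0,"jaw": 5},{"tx": 0,"ty": 0.1,"tz": 0,"ax": 0,"ay": 7,"az": 0,"jaw": 5},{"tx": 0,"ty": 0.1,"tz": 0,"ax": 0,"ay": 7,"az": 0,"jaw": 5},{"tx": 0,"ty": 0.1,"tz": 0,"ax": 0,"ay": 7,"az": 0,"jaw": 5}]}}

```text
clock: 23.48
eef_pos: [0.5096, 0.0179, 0.1154]
ee_rot: [-1.571, -0.002, 0.951]
contact_force: [0.2, 6.1, 2.0]
finger_gap: 0.0139
```

{"method": "apply_moves", "body": {"plan": [{"tx": 0,"ty": 0.1,"tz": 0,"ax": 0,"ay": 7,"az": 0,"jaw": 5},{"tx": 0,"ty": 0.1,"tz": 0,"ax": 0,"ay": 7,"az": 0,"jaw": 5},{"tx": 0,"ty": 0.1,"tz": 0,"ax": 0,"ay": 7,"az": 0,"jaw": 5},{"tx": 0,"ty": 0.1,"tz": 0,"ax": 0,"ay": 7,"az": 0,"jaw": 5},{"tx": 0,"ty": 0.1,"tz": 0,"ax": 0,"ay": 7,"az": 0,"jaw": 5},{"tx": 0,"ty": 0.1,"tz": 0,"ax": 0,"ay": 7,"az": 0,"jaw": 5},{"tx": 0,"ty": 0.1,"tz": 0,"ax": 0,"ay": 7,"az": 0,"jaw": 5},{"tx": 0,"ty": 0.1,"tz": 0,"ax": 0,"ay": 7,"az": 0,"jaw": 5},{"tx": 0,"ty": 0,"tz": 0,"ax": 0,"ay": 4,"az": 0,"jaw": 5},{"tx": 0,"ty": 0,"tz": 0,"ax": 0,"ay": 4,"az": 0,"jaw": 5},{"tx": 0,"ty": 0,"tz": 0,"ax": 0,"ay": 0,"az": 0,"jaw": 5}]}}

```text
clock: 24.4
eef_pos: [0.5103, 0.0178, 0.1145]
ee_rot: [-1.569, -0.002, -0.163]
contact_force: [2.7, 6.5, -1.4]
finger_gap: 0.0153
```

```bash
python3 - <<'E'
from h import *
go([.5093,.0155,.115],-2);o=arm.get_obs(); print(o["contact_force"],o["ft_torque"],o["finger_gap"])
marks("top","clip1",6); marks("side","clip2",6)
E
```

```text
shift [-0.6 -0.5 -2.4] dist 3.0 yaw -9.3 j6 3.4 ydown [ 0.003  0.002 -1.   ]
ay needed (cw+) -7.3 mod180 -7.3
[ 2.68975695  6.45596827 -1.37983485] [ 0.97704403 -0.53708277  0.60860385] 0.015324528555859323
top clip1 0.86 [0.3677 0.5708 0.0238] [156. 297.]
top clip1 0.79 [0.4065 0.4633 0.0238] [192. 283.]
top clip1 0.66 [0.4455 0.2598 0.0253] [261. 268.]
top clip1 0.52 [0.4411 0.3777 0.0238] [221. 270.]
side clip2 0.89 [0.3729 0.576  0.0275] [245. 162.]
side clip2 0.78 [0.4092 0.4655 0.0241] [260. 183.]
side clip2 0.7 [0.4493 0.2651 0.0274] [283. 224.]
side clip2 0.64 [0.4458 0.3803 0.0226] [276. 199.]
side clip2 0.52 [ 0.5045 -0.1292  0.1307] [332. 309.]
```

```bash
cat >> h.py <<'E'
def yellow(n="top"):
    im=arm.snapshot(n).astype(int); m=((im[:,:,0]>150)&(im[:,:,1]>130)&(im[:,:,2]<90)).astype(np.uint8)
    N,l,s,c=cv2.connectedComponentsWithStats(m)
    for i in range(1,N):
        if s[i,4]<80: continue
        ys,xs=np.nonzero(l==i); P=np.array([ray(n,u,.048)[:2] for u in np.c_[xs,ys]])*1000
        r=cv2.minAreaRect(P.astype(np.float32)); print(n,c[i].round(1),"rect mm",np.round(r[0],1),np.round(r[1],1),"ang",round(r[2],1))
E
python3 - <<'E'
from h import *
yellow(); go([.4475,.2625,.14],-1)
E
```

```text
top [527.2  92.8] rect mm [ 959.9 -571.3] [ 67.9 314.8] ang 20.6
top [597.3  98.2] rect mm [ 921.7 -755.8] [60.1 32.5] ang 23.9
top [150.8 124.1] rect mm [882.6 581.6] [103.7 126.3] ang 89.4
top [593.9 109.7] rect mm [ 894.4 -746.1] [39.6 37.5] ang 21.9
top [258.9 267.8] rect mm [447.2 262. ] [46.9 55.7] ang 88.9
top [220.6 270.9] rect mm [439.6 374.5] [57.1 49.3] ang 18.7Traceback (most recent call last):
  File "<stdin>", line 2, in <module>
  File "h.py", line 31, in yellow
    ys,xs=np.nonzero(l==i); P=np.array([ray(n,u,.048)[:2] for u in np.c_[xs,ys]])*1000
                                        ~~~^^^^^^^^^^
  File "h.py", line 11, in ray
    K,Rm,t=cam(n); o=-Rm.T@t; d=Rm.T@np.linalg.inv(K)@np.array([uv[0],uv[1],1.]); return o+d*(z-o[2])/d[2]
           ~~~^^^
  File "h.py", line 5, in cam
    c=arm.calibration(n); return np.array(c["mtx"]),R.from_rotvec(np.ravel(c["rvec"])).as_matrix(),np.ravel(c["tvec"])
ValueError: time passes only in moves, steps and waits
```

{"method": "apply_moves", "body": {"plan": [{"tx": 0,"ty": 0,"tz": 0,"ax": 0,"ay": 0,"az": 0,"jaw": 40},{"tx": 0,"ty": 0,"tz": 0,"ax": 0,"ay": 0,"az": 0,"jaw": 40},{"tx": 0,"ty": -18,"tz": 0,"ax": 0,"ay": 0,"az": 0,"jaw": 40},{"tx": 0,"ty": -20,"tz": 0,"ax": 0,"ay": 0,"az": 0,"jaw": 40},{"tx": -14.5,"ty": -12,"tz": 33,"ax": 0,"ay": 0,"az": 0,"jaw": 40},{"tx": -14.5,"ty": 0,"tz": 33,"ax": 0,"ay": 0,"az": 0,"jaw": 40},{"tx": -14.5,"ty": 0,"tz": 33,"ax": 0,"ay": 0,"az": 0,"jaw": 40},{"tx": -14.5,"ty": 0,"tz": 33,"ax": 0,"ay": 0,"az": 0,"jaw": 40},{"tx": -14.5,"ty": 0,"tz": 33,"ax": 0,"ay": 0,"az": 0,"jaw": 40},{"tx": -14.5,"ty": 0,"tz": 33,"ax": 0,"ay": 0,"az": 0,"jaw": 40},{"tx": -14.5,"ty": 20,"tz": 33,"ax": 0,"ay": -4,"az": 0,"jaw": 40},{"tx": 0,"ty": 20,"tz": 0,"ax": 0,"ay": -4,"az": 0,"jaw": 40}]}}

```text
clock: 25.55
eef_pos: [0.4455, 0.2663, 0.125]
ee_rot: [-1.567, -0.004, -0.014]
contact_force: [0.5, -0.2, -0.0]
finger_gap: 0.0398
```

```bash
sed -i 's/^import numpy/import functools, numpy/; s/^def cam/@functools.lru_cache\ndef cam/' h.py; python3 - <<'E'
from h import *
go([.447,.262,.054],-1)
E
```

```text
shift [ 1.3 71.  -4.6] dist 71.0 yaw -0.8 j6 23.9 ydown [ 0.004  0.004 -1.   ]
ay needed (cw+) 0.2 mod180 0.2
```

{"method": "apply_moves", "body": {"plan": [{"tx": 1.3,"ty": 20,"tz": -4.5,"ax": 0,"ay": 0,"az": 0,"jaw": 40},{"tx": 0,"ty": 20,"tz": 0,"ax": 0,"ay": 0,"az": 0,"jaw": 40},{"tx": 0,"ty": 18,"tz": 0,"ax": 0,"ay": 0,"az": 0,"jaw": 40},{"tx": 0,"ty": 13,"tz": 0,"ax": 0,"ay": 0,"az": 0,"jaw": 40},{"tx": 0,"ty": 0,"tz": 0,"ax": 0,"ay": 0,"az": 0,"jaw": 4},{"tx": 0,"ty": 0,"tz": 0,"ax": 0,"ay": 0,"az": 0,"jaw": 4},{"tx": 0,"ty": 0,"tz": 0,"ax": 0,"ay": 0,"az": 0,"jaw": 4},{"tx": 0,"ty": 0,"tz": 0,"ax": 0,"ay": 0,"az": 0,"jaw": 4},{"tx": 0,"ty": 0,"tz": 0,"ax": 0,"ay": 0,"az": 0,"jaw": 4},{"tx": 0,"ty": 0,"tz": 0,"ax": 0,"ay": 0,"az": 0,"jaw": 4},{"tx": 0,"ty": -10,"tz": 0,"ax": 0,"ay": 0,"az": 0,"jaw": 4},{"tx": 0,"ty": -15,"tz": 0,"ax": 0,"ay": 0,"az": 0,"jaw": 4}], "grip_force": 45}}

```text
clock: 26.55
eef_pos: [0.4457, 0.2558, 0.0779]
ee_rot: [-1.572, 0.002, -0.02]
contact_force: [-0.9, 0.3, 0.2]
finger_gap: 0.0135
```

```bash
python3 - <<'E'
from h import *
go([.5885,.230,.17],-2.3);o=arm.get_obs(); print(o["contact_force"],o["finger_gap"])
save("side","e",(210,130,400,270),4)
E
```

```text
shift [143.  -92.4 -23. ] dist 172.0 yaw -1.1 j6 23.3 ydown [-0.002 -0.001 -1.   ]
ay needed (cw+) 1.2 mod180 1.2
[-0.93796521  0.26602631  0.19134843] 0.013517971484348587
```

View pics/e.png

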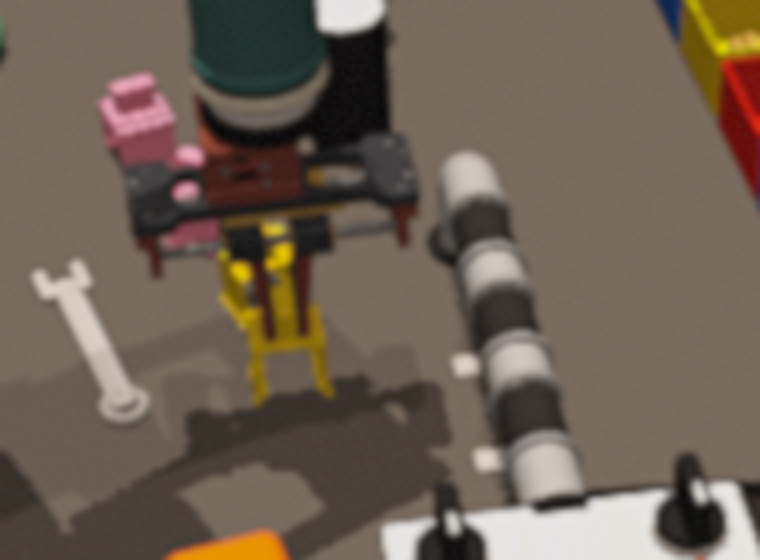

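{"method": "apply_moves", "body": {"plan": [{"tx": 0,"ty": -23,"tz": 0,"ax": 0,"ay": 0,"az": 0,"jaw": 4},{"tx": 0,"ty": -23,"tz": 0,"ax": 0,"ay": 0,"az": 0,"jaw": 4},{"tx": 0,"ty": -23,"tz": 0,"ax": 0,"ay": 0,"az": 0,"jaw": 4},{"tx": 0,"ty": -23,"tz": 0,"ax": 0,"ay": 0,"az": 0,"jaw": 4},{"tx": 28.6,"ty": 0,"tz": -6,"ax": 0,"ay": 0,"az": 0,"jaw": 4},{"tx": 28.6,"ty": 0,"tz": -6,"ax": 0,"ay": 0,"az": 0,"jaw": 4},{"tx": 28.6,"ty": 0,"tz": -6,"ax": 0,"ay": 0,"az": 0,"jaw": 4},{"tx": 28.6,"ty": 0,"tz": -6,"ax": 0,"ay": 0,"az": 0,"jaw": 4},{"tx": 28.6,"ty": 0,"tz": -6,"ax": 0,"ay": 1.2,"az": 0,"jaw": 4},{"tx": 0,"ty": 0,"tz": 0,"ax": 0,"ay": 0,"az": 0,"jaw": 4},{"tx": 0,"ty": 0,"tz": 0,"ax": 0,"ay": 0,"az": 0,"jaw": 4},{"tx": 0,"ty": 0,"tz": 0,"ax": 0,"ay": 0,"az": 0,"jaw": 4}]}}

```text
clock: 27.6
eef_pos: [0.5882, 0.2233, 0.1699]
ee_rot: [-1.571, 0.001, -0.041]
contact_force: [-0.3, 0.2, -0.8]
finger_gap: 0.0136
```

```bash
python3 - <<'E'
from h import *
go([.5885,.223,.17],-2.3);o=arm.get_obs(); print(o["contact_force"],o["finger_gap"])
save("side","f",(270,130,400,270),4)
marks("side","clip1"); marks("top","clip1"); marks("side","joint1"); 
E
```

```text
shift [ 0.3 -0.1 -0.3] dist 0.0 yaw -2.3 j6 16.8 ydown [-0.001  0.    -1.   ]
ay needed (cw+) -0.0 mod180 -0.0
[-0.29633918  0.16513472 -0.84008534] 0.013575721871945133
side clip1 0.86 [0.4086 0.4696 0.023 ] [260. 182.]
side clip1 0.67 [0.3713 0.5736 0.025 ] [244. 163.]
side clip1 0.65 [0.5889 0.231  0.1464] [335. 190.]
side clip1 0.58 [0.4429 0.3782 0.0226] [275. 200.]
top clip1 0.76 [0.4504 0.2632 0.0252] [259. 266.]
top clip1 0.76 [0.3699 0.5691 0.023 ] [157. 296.]
top clip1 0.64 [0.439  0.3783 0.0293] [221. 271.]
side joint1 0.92 [0.5995 0.3261 0.0713] [332. 190.]
side joint1 0.56 [0.5908 0.2231 0.0681] [337. 215.]
```

View pics/f.png

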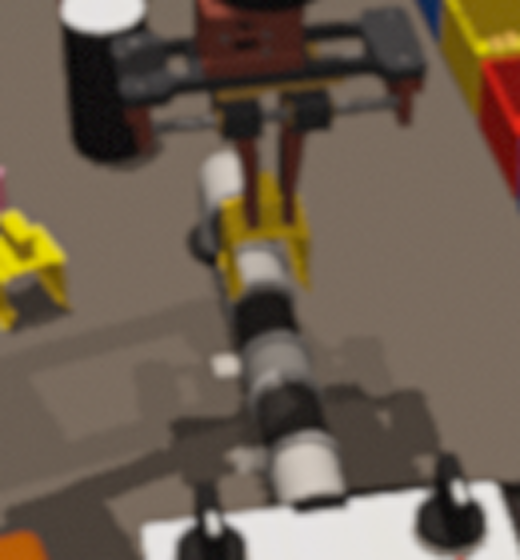

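{"method": "apply_moves", "body": {"plan": [{"tx": 0.3,"ty": 10,"tz": 0,"ax": 0,"ay": 0,"az": 0,"jaw": 4},{"tx": 0,"ty": 10,"tz": 0,"ax": 0,"ay": 0,"az": 0,"jaw": 4},{"tx": 0,"ty": 10,"tz": 0,"ax": 0,"ay": 0,"az": 0,"jaw": 4},{"tx": 0,"ty": 6,"tz": 0,"ax": 0,"ay": 0,"az": 0,"jaw": 4},{"tx": 0,"ty": 5,"tz": 0,"ax": 0,"ay": 0,"az": 0,"jaw": 4},{"tx": 0,"ty": 5,"tz": 0,"ax": 0,"ay": 0,"az": 0,"jaw": 4},{"tx": 0,"ty": 5,"tz": 0,"ax": 0,"ay": 0,"az": 0,"jaw": 4},{"tx": 0,"ty": 5,"tz": 0,"ax": 0,"ay": 0,"az": 0,"jaw": 4}], "grip_force": 55}}

```text
clock: 28.47
eef_pos: [0.5902, 0.2237, 0.115]
ee_rot: [-1.57, -0.001, -0.041]
contact_force: [-2.5, -0.1, 9.6]
finger_gap: 0.0138
```

{"method": "apply_moves", "body": {"plan": [{"tx": 0,"ty": 4,"tz": 0,"ax": 0,"ay": 0,"az": 0,"jaw": 4},{"tx": 0,"ty": 4,"tz": 0,"ax": 0,"ay": 0,"az": 0,"jaw": 4},{"tx": 0,"ty": 4,"tz": 0,"ax": 0,"ay": 0,"az": 0,"jaw": 4},{"tx": 0,"ty": 0,"tz": 0,"ax": 0,"ay": 0,"az": 0,"jaw": 4}]}}

```text
clock: 28.8
eef_pos: [0.5892, 0.2233, 0.1009]
ee_rot: [-1.571, 0.001, -0.041]
contact_force: [1.1, 0.2, -2.5]
finger_gap: 0.0134
```

```bash
python3 - <<'E'
from h import *
go([.5885,.223,.098],-2.3);o=arm.get_obs(); print(o["contact_force"],o["finger_gap"])
marks("side","clip1"); 
E
```

```text
shift [-0.7  2.9 -0.3] dist 3.0 yaw -2.4 j6 16.8 ydown [-0.001 -0.    -1.   ]
ay needed (cw+) -0.1 mod180 -0.1
[ 1.1343206   0.21757855 -2.52731315] 0.013444395421742788
side clip1 0.86 [0.4086 0.4696 0.023 ] [260. 182.]
side clip1 0.67 [0.3713 0.5736 0.025 ] [244. 163.]
side clip1 0.65 [0.5889 0.231  0.1464] [335. 190.]
side clip1 0.58 [0.4429 0.3782 0.0226] [275. 200.]
```

{"method": "apply_moves", "body": {"plan": [{"tx": 0,"ty": 2,"tz": 0,"ax": 0,"ay": 0,"az": 0,"jaw": 4},{"tx": 0,"ty": 2,"tz": 0,"ax": 0,"ay": 0,"az": 0,"jaw": 4},{"tx": 0,"ty": 0,"tz": 0,"ax": 0,"ay": 0,"az": 0,"jaw": 4}]}}

```text
clock: 29.1
eef_pos: [0.5896, 0.2234, 0.0985]
ee_rot: [-1.571, -0.0, -0.041]
contact_force: [-0.7, 0.2, 3.6]
finger_gap: 0.0138
```

```bash
python3 - <<'E'
from h import *
go([.4405,.3775,.14],18);o=arm.get_obs(); print(o["contact_force"],o["finger_gap"])
E
```

```text
shift [-155.3  -41.5  147.9] dist 218.0 yaw -2.3 j6 16.8 ydown [ 0.  0. -1.]
ay needed (cw+) -20.3 mod180 -20.3
[-0.73854045  0.15103782  3.57148857] 0.013812490349992889
```

{"method": "apply_moves", "body": {"plan": [{"tx": 0,"ty": 0,"tz": 0,"ax": 0,"ay": 0,"az": 0,"jaw": 40},{"tx": 0,"ty": 0,"tz": 0,"ax": 0,"ay": 0,"az": 0,"jaw": 40},{"tx": 0,"ty": 0,"tz": 0,"ax": 0,"ay": 0,"az": 0,"jaw": 40},{"tx": 0,"ty": -20,"tz": 0,"ax": 0,"ay": 0,"az": 0,"jaw": 40},{"tx": 0,"ty": -22,"tz": 0,"ax": 0,"ay": 0,"az": 0,"jaw": 40},{"tx": -26,"ty": 0,"tz": 24.6,"ax": 0,"ay": 0,"az": 0,"jaw": 40},{"tx": -26,"ty": 0,"tz": 24.6,"ax": 0,"ay": 0,"az": 0,"jaw": 40},{"tx": -26,"ty": 0,"tz": 24.6,"ax": 0,"ay": 0,"az": 0,"jaw": 40},{"tx": -26,"ty": 0,"tz": 24.6,"ax": 0,"ay": 0,"az": 0,"jaw": 40},{"tx": -26,"ty": 0,"tz": 24.6,"ax": 0,"ay": 0,"az": 0,"jaw": 40},{"tx": -26,"ty": 0,"tz": 24.6,"ax": 0,"ay": 0,"az": 0,"jaw": 40}]}}

```text
clock: 30.02
eef_pos: [0.4384, 0.3783, 0.1401]
ee_rot: [-1.57, -0.0, -0.041]
contact_force: [-0.0, 1.4, -0.6]
finger_gap: 0.0403
```

{"method": "apply_moves", "body": {"plan": [{"tx": 0,"ty": 10,"tz": 0,"ax": 0,"ay": -7,"az": 0,"jaw": 40},{"tx": 0,"ty": 10,"tz": 0,"ax": 0,"ay": -7,"az": 0,"jaw": 40},{"tx": 0,"ty": 0,"tz": 0,"ax": 0,"ay": -6,"az": 0,"jaw": 40},{"tx": 0,"ty": 0,"tz": 0,"ax": 0,"ay": 0,"az": 0,"jaw": 40},{"tx": 0,"ty": 0,"tz": 0,"ax": 0,"ay": 0,"az": 0,"jaw": 40}]}}

```text
clock: 30.43
eef_pos: [0.4397, 0.3774, 0.12]
ee_rot: [-1.571, -0.0, 0.305]
contact_force: [0.1, -0.4, 0.3]
finger_gap: 0.0403
```

```bash
python3 - <<'E'
from h import *
save("side","g",(230,130,400,260),4)
marks("side","clip1"); arm.snapshot("top"); marks("top","clip1")
go([.4415,.3785,.054],18)
E
```

```text
side clip1 0.82 [0.5922 0.2325 0.0711] [337. 212.]
side clip1 0.75 [0.4079 0.4692 0.0249] [259. 182.]
side clip1 0.72 [0.373  0.5724 0.0258] [245. 163.]
side clip1 0.7 [0.4448 0.378  0.0211] [276. 200.]
top clip1 0.85 [0.5915 0.2293 0.0677] [269. 218.]
top clip1 0.71 [ 0.5042 -0.1332  0.1277] [398. 244.]
top clip1 0.56 [ 0.5804 -0.0634 -0.0029] [367. 221.]
top clip1 0.43 [0.4405 0.3769 0.0257] [221. 270.]
shift [ 1.7 66.3  0.7] dist 66.0 yaw 17.5 j6 16.2 ydown [ 0.001  0.001 -1.   ]
ay needed (cw+) -0.5 mod180 -0.5
```

View pics/g.png

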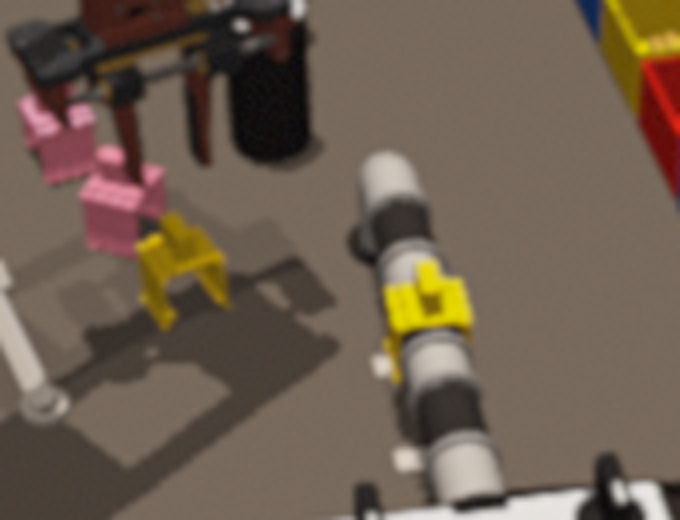

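{"method": "apply_moves", "body": {"plan": [{"tx": 2,"ty": 20,"tz": 0,"ax": 0,"ay": 0,"az": 0,"jaw": 40},{"tx": 0,"ty": 20,"tz": 0,"ax": 0,"ay": 0,"az": 0,"jaw": 40},{"tx": 0,"ty": 16,"tz": 0,"ax": 0,"ay": 0,"az": 0,"jaw": 40},{"tx": 0,"ty": 10,"tz": 0,"ax": 0,"ay": 0,"az": 0,"jaw": 40},{"tx": 0,"ty": 0,"tz": 0,"ax": 0,"ay": 0,"az": 0,"jaw": 4},{"tx": 0,"ty": 0,"tz": 0,"ax": 0,"ay": 0,"az": 0,"jaw": 4},{"tx": 0,"ty": 0,"tz": 0,"ax": 0,"ay": 0,"az": 0,"jaw": 4},{"tx": 0,"ty": 0,"tz": 0,"ax": 0,"ay": 0,"az": 0,"jaw": 4},{"tx": 0,"ty": 0,"tz": 0,"ax": 0,"ay": 0,"az": 0,"jaw": 4},{"tx": 0,"ty": 0,"tz": 0,"ax": 0,"ay": 0,"az": 0,"jaw": 4},{"tx": 0,"ty": -10,"tz": 0,"ax": 0,"ay": 0,"az": 0,"jaw": 4},{"tx": 0,"ty": -20,"tz": 0,"ax": 0,"ay": 0,"az": 0,"jaw": 4}], "grip_force": 50}}

```text
clock: 31.63
eef_pos: [0.4399, 0.3767, 0.083]
ee_rot: [-1.572, 0.004, 0.308]
contact_force: [0.4, -0.0, -0.7]
finger_gap: 0.0135
```

{"method": "apply_moves", "body": {"plan": [{"tx": 0,"ty": -30,"tz": 0,"ax": 0,"ay": 0,"az": 0,"jaw": 4},{"tx": 0,"ty": -30,"tz": 0,"ax": 0,"ay": 0,"az": 0,"jaw": 4},{"tx": 0,"ty": -26,"tz": 0,"ax": 0,"ay": 7,"az": 0,"jaw": 4},{"tx": 0,"ty": 0,"tz": 0,"ax": 0,"ay": 7,"az": 0,"jaw": 4},{"tx": 0,"ty": 0,"tz": 0,"ax": 0,"ay": 6,"az": 0,"jaw": 4},{"tx": 0,"ty": 0,"tz": 0,"ax": 0,"ay": 0,"az": 0,"jaw": 4}]}}

```text
clock: 32.13
eef_pos: [0.4419, 0.3781, 0.1717]
ee_rot: [-1.569, -0.002, -0.045]
contact_force: [-1.1, -0.4, -0.5]
finger_gap: 0.0134
```

```bash
python3 - <<'E'
from h import *
go([.5922,.325,.17],-2.3);o=arm.get_obs(); print(o["contact_force"],o["finger_gap"])
arm.snapshot("side");marks("side","clip1")
E
```

```text
shift [152.5   1.9 -46.3] dist 159.0 yaw -2.6 j6 36.3 ydown [ 0.002  0.001 -1.   ]
ay needed (cw+) -0.3 mod180 -0.3
[-1.11004222 -0.43793498 -0.46366245] 0.013389240349200575
side clip1 0.82 [0.4099 0.4706 0.0239] [260. 182.]
side clip1 0.65 [0.3727 0.5719 0.0266] [245. 163.]
side clip1 0.63 [0.5925 0.2314 0.0724] [337. 212.]
side clip1 0.61 [0.4462 0.379  0.1392] [273. 166.]
```

{"method": "apply_moves", "body": {"plan": [{"tx": 30.6,"ty": 0,"tz": -9.2,"ax": 0,"ay": 0,"az": 0,"jaw": 4},{"tx": 30.6,"ty": 0,"tz": -9.2,"ax": 0,"ay": 0,"az": 0,"jaw": 4},{"tx": 30.6,"ty": 0,"tz": -9.2,"ax": 0,"ay": 0,"az": 0,"jaw": 4},{"tx": 30.6,"ty": 0,"tz": -9.2,"ax": 0,"ay": 0,"az": 0,"jaw": 4},{"tx": 30.6,"ty": 0,"tz": -9.2,"ax": 0,"ay": 0,"az": 0,"jaw": 4},{"tx": 0,"ty": 0,"tz": 0,"ax": 0,"ay": 0,"az": 0,"jaw": 4},{"tx": 0,"ty": 0,"tz": 0,"ax": 0,"ay": 0,"az": 0,"jaw": 4},{"tx": 0,"ty": 0,"tz": 0,"ax": 0,"ay": 0,"az": 0,"jaw": 4}]}}

```text
clock: 32.9
eef_pos: [0.5916, 0.3254, 0.1693]
ee_rot: [-1.571, 0.002, -0.04]
contact_force: [-0.1, 0.2, -0.9]
finger_gap: 0.0137
```

```bash
python3 - <<'E'
from h import *
go([.593,.3248,.0985],-2.3);o=arm.get_obs(); print(o["contact_force"],o["finger_gap"])
for c in("side","top"): arm.snapshot(c);marks(c,"clip1")
E
```

```text
shift [ 1.6 70.8 -0.5] dist 71.0 yaw -2.3 j6 25.2 ydown [-0.002 -0.    -1.   ]
ay needed (cw+) 0.0 mod180 0.0
[-0.12526307  0.1513995  -0.93526264] 0.01368205852480664
side clip1 0.94 [0.3764 0.5745 0.0294] [246. 162.]
side clip1 0.84 [0.4102 0.4695 0.0228] [260. 182.]
side clip1 0.79 [0.5921 0.2336 0.0729] [337. 211.]
side clip1 0.76 [0.5955 0.3275 0.1387] [330. 170.]
side clip1 0.72 [ 0.3482 -0.1844 -0.0009] [266. 380.]
top clip1 0.65 [0.3679 0.5715 0.0242] [156. 296.]
top clip1 0.61 [0.59   0.2265 0.066 ] [270. 218.]
top clip1 0.5 [0.4067 0.4666 0.0232] [191. 283.]
```

{"method": "apply_moves", "body": {"plan": [{"tx": 1.5,"ty": 10,"tz": -0.5,"ax": 0,"ay": 0,"az": 0,"jaw": 4},{"tx": 0,"ty": 10,"tz": 0,"ax": 0,"ay": 0,"az": 0,"jaw": 4},{"tx": 0,"ty": 10,"tz": 0,"ax": 0,"ay": 0,"az": 0,"jaw": 4},{"tx": 0,"ty": 6,"tz": 0,"ax": 0,"ay": 0,"az": 0,"jaw": 4},{"tx": 0,"ty": 5,"tz": 0,"ax": 0,"ay": 0,"az": 0,"jaw": 4},{"tx": 0,"ty": 5,"tz": 0,"ax": 0,"ay": 0,"az": 0,"jaw": 4},{"tx": 0,"ty": 5,"tz": 0,"ax": 0,"ay": 0,"az": 0,"jaw": 4},{"tx": 0,"ty": 5,"tz": 0,"ax": 0,"ay": 0,"az": 0,"jaw": 4}], "grip_force": 55}}

```text
clock: 33.77
eef_pos: [0.5947, 0.3256, 0.1153]
ee_rot: [-1.569, -0.001, -0.041]
contact_force: [-3.0, 0.3, 9.7]
finger_gap: 0.0139
```

{"method": "apply_moves", "body": {"plan": [{"tx": 0,"ty": 4,"tz": 0,"ax": 0,"ay": 0,"az": 0,"jaw": 4},{"tx": 0,"ty": 4,"tz": 0,"ax": 0,"ay": 0,"az": 0,"jaw": 4},{"tx": 0,"ty": 4,"tz": 0,"ax": 0,"ay": 0,"az": 0,"jaw": 4},{"tx": 0,"ty": 2,"tz": 0,"ax": 0,"ay": 0,"az": 0,"jaw": 4},{"tx": 0,"ty": 2,"tz": 0,"ax": 0,"ay": 0,"az": 0,"jaw": 4},{"tx": 0,"ty": 0,"tz": 0,"ax": 0,"ay": 0,"az": 0,"jaw": 4}]}}

```text
clock: 34.27
eef_pos: [0.5937, 0.3249, 0.0996]
ee_rot: [-1.571, 0.0, -0.041]
contact_force: [-6.1, -2.1, 13.6]
finger_gap: 0.0133
```

```bash
python3 - <<'E'
from h import *
go([.593,.325,.16],-2.3);o=arm.get_obs(); print(o["contact_force"],o["finger_gap"])
E
```

```text
shift [ -0.7 -60.4   0. ] dist 60.0 yaw -2.3 j6 25.2 ydown [-0. -0. -1.]
ay needed (cw+) -0.0 mod180 -0.0
[-6.11207229 -2.07947615 13.57633126] 0.013338571178107269
```

{"method": "apply_moves", "body": {"plan": [{"tx": 0,"ty": 0,"tz": 0,"ax": 0,"ay": 0,"az": 0,"jaw": 40},{"tx": 0,"ty": 0,"tz": 0,"ax": 0,"ay": 0,"az": 0,"jaw": 40},{"tx": 0,"ty": 0,"tz": 0,"ax": 0,"ay": 0,"az": 0,"jaw": 40},{"tx": 0,"ty": -20,"tz": 0,"ax": 0,"ay": 0,"az": 0,"jaw": 40},{"tx": 0,"ty": -30,"tz": 0,"ax": 0,"ay": 0,"az": 0,"jaw": 40},{"tx": 0,"ty": -30,"tz": 0,"ax": 0,"ay": 0,"az": 0,"jaw": 40},{"tx": -20,"ty": -20,"tz": -30,"ax": 0,"ay": 0,"az": 0,"jaw": 40},{"tx": -20,"ty": 0,"tz": -35,"ax": 0,"ay": 0,"az": 0,"jaw": 20},{"tx": -20,"ty": 0,"tz": -35,"ax": 0,"ay": 0,"az": 0,"jaw": 10},{"tx": -20,"ty": 0,"tz": -35,"ax": 0,"ay": 0,"az": 0,"jaw": 10},{"tx": -20,"ty": 0,"tz": -35,"ax": 0,"ay": 0,"az": 0,"jaw": 10},{"tx": -20,"ty": 0,"tz": -35,"ax": 0,"ay": 0,"az": 0,"jaw": 0}]}}

```text
clock: 35.27
eef_pos: [0.4645, 0.1238, 0.1977]
ee_rot: [-1.571, -0.0, -0.04]
contact_force: [0.5, -1.4, 0.0]
finger_gap: 0.0106
```

```bash
python3 - <<'E'
from h import *
a=arm.snapshot("side"); 
marks("side","clip1"); marks("side","isolator_base",2)
s=arm.silhouettes("side","isolator_base")[0]; ys,xs=np.nonzero(s["region"]); print(s["score"],xs.min(),xs.max(),ys.min(),ys.max())
b=arm.snapshot("top"); marks("top","clip1"); marks("top","isolator_base",2)
for n,im in(("side",a),("top",b)):
    i=im.astype(int); m=((i[:,:,0]>130)&(i[:,:,1]<60)&(i[:,:,2]<60)).astype(np.uint8)
    N,l,st,c=cv2.connectedComponentsWithStats(m)
    for k in range(1,N):
        if st[k,4]>25: print(n,c[k].round(1),st[k,4],ray(n,c[k],.088).round(4))
cv2.imwrite("pics/i1.png",np.hstack([cv2.resize(a[125:255,235:400],None,fx=3,fy=3,interpolation=2),cv2.resize(b[215:270,440:490],(355,390),interpolation=2)])[:,:,::-1])
go([.45,-.3,.2],0)
E
```

```text
side clip1 0.82 [0.3739 0.5727 0.0256] [245. 163.]
side clip1 0.73 [0.5953 0.3253 0.0677] [331. 191.]
side clip1 0.72 [0.5938 0.2317 0.075 ] [337. 211.]
side clip1 0.7 [0.4074 0.4716 0.0231] [259. 182.]
side clip1 0.66 [ 0.6767 -0.3141  0.0041] [436. 405.]
side isolator_base 0.74 [ 0.515  -0.3522  0.005 ] [362. 439.]
side isolator_base 0.52 [0.5977 0.3279 0.0671] [331. 191.]
0.93 337 383 416 455
top clip1 0.81 [0.408  0.4635 0.0224] [193. 282.]
top clip1 0.71 [0.3691 0.5724 0.025 ] [156. 296.]
top clip1 0.52 [0.5889 0.2283 0.0677] [269. 218.]
top isolator_base 0.95 [ 0.5142 -0.3527  0.0013] [462. 241.]
top isolator_base 0.65 [0.5926 0.3249 0.0719] [235. 218.]
side [402.8 150.6] 134 [0.8374 0.4416 0.088 ]
side [423.7 157.5] 72 [0.886  0.3947 0.088 ]
side [444.2 376.3] 107 [ 0.6872 -0.3016  0.088 ]
side [287.1 385.3] 529 [ 0.3898 -0.2586  0.088 ]
side [344.1 422.9] 146 [ 0.4792 -0.3545  0.088 ]
top [188.7 123.5] 822 [0.8664 0.4523 0.088 ]
top [461. 182.] 37 [ 0.6797 -0.327   0.088 ]
top [ 87.7 234. ] 239 [0.5544 0.7435 0.088 ]
top [474.2 252.3] 52 [ 0.4771 -0.3576  0.088 ]
top [419.8 282.9] 256 [ 0.3935 -0.1992  0.088 ]
shift [ 1.000e-01 -2.100e+00 -4.264e+02] dist 426.0 yaw -2.3 j6 9.2 ydown [ 0.001  0.001 -1.   ]
ay needed (cw+) -2.3 mod180 -2.3
```

View pics/i1.png

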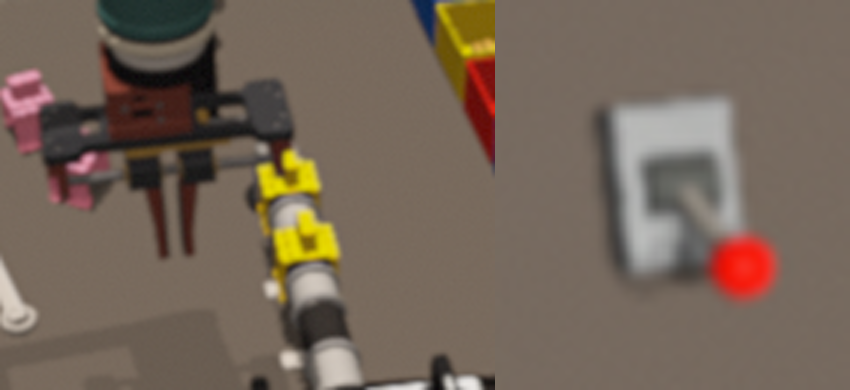

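{"method": "apply_moves", "body": {"plan": [{"tx": -0.6,"ty": 0,"tz": -37.4,"ax": 0,"ay": 0,"az": 0,"jaw": 0},{"tx": -0.6,"ty": 0,"tz": -37.4,"ax": 0,"ay": 0,"az": 0,"jaw": 0},{"tx": -0.6,"ty": 0,"tz": -37.4,"ax": 0,"ay": 0,"az": 0,"jaw": 0},{"tx": -0.6,"ty": 0,"tz": -37.4,"ax": 0,"ay": 0,"az": 0,"jaw": 0},{"tx": -0.6,"ty": 0,"tz": -37.4,"ax": 0,"ay": 0,"az": 0,"jaw": 0},{"tx": -0.6,"ty": 0,"tz": -37.4,"ax": 0,"ay": 0,"az": 0,"jaw": 0},{"tx": -0.6,"ty": 0,"tz": -37.4,"ax": 0,"ay": 0,"az": 0,"jaw": 0},{"tx": -0.6,"ty": 0,"tz": -37.4,"ax": 0,"ay": 0,"az": 0,"jaw": 0},{"tx": -0.6,"ty": 0,"tz": -37.4,"ax": 0,"ay": 0,"az": 0,"jaw": 0},{"tx": -0.6,"ty": 0,"tz": -37.4,"ax": 0,"ay": 0,"az": 0,"jaw": 0},{"tx": -0.6,"ty": 0,"tz": -37.4,"ax": 0,"ay": 0,"az": 0,"jaw": 0},{"tx": -0.6,"ty": 0,"tz": -37.4,"ax": 0,"ay": 0,"az": 0,"jaw": 0}]}}

```text
clock: 36.62
eef_pos: [0.4413, -0.3248, 0.1977]
ee_rot: [-1.571, -0.001, -0.04]
contact_force: [-0.1, 0.2, 0.4]
finger_gap: 0.0005
```

{"method": "apply_moves", "body": {"plan": [{"tx": -0.6,"ty": 0,"tz": -37.4,"ax": 0,"ay": 0,"az": 0,"jaw": 0},{"tx": 0,"ty": 20,"tz": 0,"ax": 0,"ay": -7.1,"az": 0,"jaw": 0},{"tx": 0,"ty": 20,"tz": 0,"ax": 0,"ay": -0.7,"az": 0,"jaw": 0},{"tx": 0,"ty": 0,"tz": 0,"ax": 0,"ay": 0,"az": 0,"jaw": 0}]}}

```text
clock: 36.95
eef_pos: [0.4374, -0.3592, 0.1542]
ee_rot: [-1.566, 0.004, 0.096]
contact_force: [-0.4, 0.8, -1.0]
finger_gap: 0.0004
```

```bash
python3 - <<'E'
from h import *
go([.433,-.3605,.072],5.5)
arm.snapshot("top"); 
for q in("bolt1_grip","bolt3_grip"): marks("top",q)
save("top","j",(325,175,415,265),6)
E
```

```text
shift [-4.3 82.2 -1.2] dist 82.0 yaw 5.5 j6 -51.9 ydown [-0.004  0.005 -1.   ]
ay needed (cw+) -0.0 mod180 -0.0
top bolt1_grip 0.45 [ 0.5073 -0.1311  0.1263] [397. 243.]
top bolt3_grip 0.24 [0.5889 0.2241 0.0703] [270. 218.]
```

View pics/j.png

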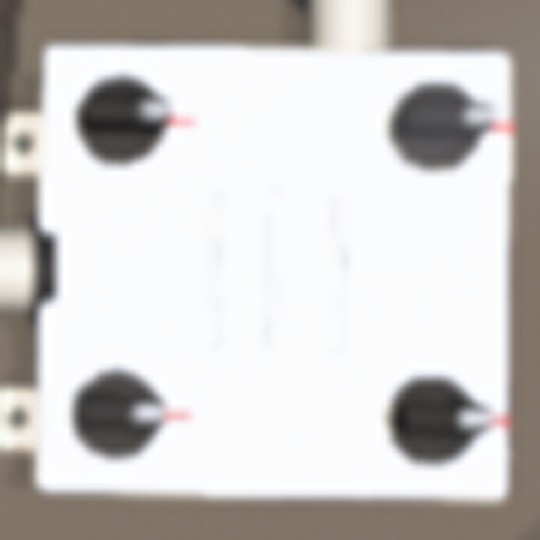

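{"method": "apply_moves", "body": {"plan": [{"tx": -4,"ty": 20,"tz": -1,"ax": 0,"ay": 0,"az": 0,"jaw": 0},{"tx": 0,"ty": 30,"tz": 0,"ax": 0,"ay": 0,"az": 0,"jaw": 0},{"tx": 0,"ty": 30,"tz": 0,"ax": 0,"ay": 0,"az": 0,"jaw": 0},{"tx": 10,"ty": 0,"tz": 0,"ax": 0,"ay": 0,"az": 0,"jaw": 0},{"tx": 10,"ty": 0,"tz": 0,"ax": 0,"ay": 0,"az": 0,"jaw": 0},{"tx": 10,"ty": 0,"tz": 0,"ax": 0,"ay": 0,"az": 0,"jaw": 0},{"tx": 10,"ty": 0,"tz": 0,"ax": 0,"ay": 0,"az": 0,"jaw": 0},{"tx": 10,"ty": 0,"tz": 0,"ax": 0,"ay": 0,"az": 0,"jaw": 0},{"tx": 10,"ty": 0,"tz": 0,"ax": 0,"ay": 0,"az": 0,"jaw": 0},{"tx": 10,"ty": 0,"tz": 0,"ax": 0,"ay": 0,"az": 0,"jaw": 0},{"tx": 8,"ty": 0,"tz": 0,"ax": 0,"ay": 0,"az": 0,"jaw": 0},{"tx": 0,"ty": 0,"tz": 0,"ax": 0,"ay": 0,"az": 0,"jaw": 0}]}}

```text
clock: 38.15
eef_pos: [0.5141, -0.3543, 0.0782]
ee_rot: [-1.572, -0.002, 0.096]
contact_force: [0.2, 0.5, 0.8]
finger_gap: 0.0003
```

```bash
python3 - <<'E'
from h import *
go([.525,-.352,.072],5.5); print(arm.get_obs()["contact_force"])
save("side","k",(310,380,410,470),6)
E
```

```text
shift [11.1  6.2  1.3] dist 13.0 yaw 5.5 j6 -46.5 ydown [ 0.002 -0.001 -1.   ]
ay needed (cw+) -0.0 mod180 -0.0
[0.1502648  0.53357936 0.79621113]
```

View pics/k.png

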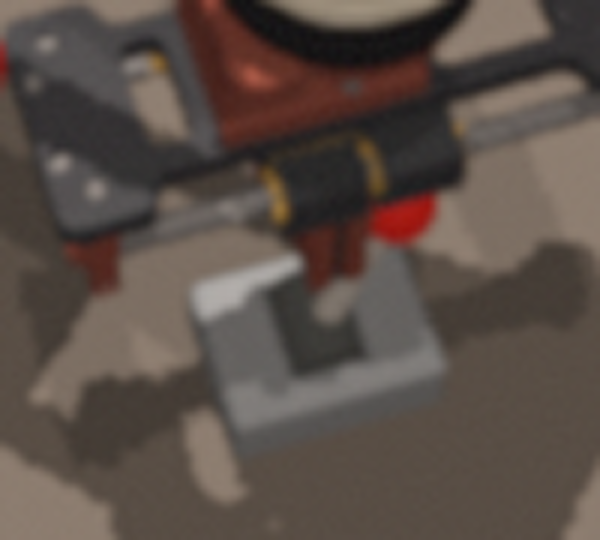

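{"method": "apply_moves", "body": {"plan": [{"tx": 4,"ty": 0,"tz": 0,"ax": 0,"ay": 0,"az": 0,"jaw": 0},{"tx": 4,"ty": 0,"tz": 0,"ax": 0,"ay": 0,"az": 0,"jaw": 0},{"tx": 4,"ty": 0,"tz": 0,"ax": 0,"ay": 0,"az": 0,"jaw": 0},{"tx": 0,"ty": 0,"tz": 0,"ax": 0,"ay": 0,"az": 0,"jaw": 0}]}}

```text
clock: 38.53
eef_pos: [0.5242, -0.3531, 0.0778]
ee_rot: [-1.571, -0.0, 0.095]
contact_force: [0.7, -0.3, 0.4]
finger_gap: 0.0005
```

```bash
python3 - <<'E'
from h import *
go([.525,-.352,.072],5.5); print(arm.get_obs()["contact_force"])
E
```

```text
shift [0.9 5.8 1. ] dist 6.0 yaw 5.4 j6 -45.7 ydown [ 0.  0. -1.]
ay needed (cw+) -0.1 mod180 -0.1
[ 0.65297926 -0.25955497  0.41278878]
```

{"method": "apply_moves", "body": {"plan": [{"tx": 3,"ty": 0,"tz": 0,"ax": 0,"ay": 0,"az": 0,"jaw": 0},{"tx": 3,"ty": 0,"tz": 0,"ax": 0,"ay": 0,"az": 0,"jaw": 0},{"tx": 0,"ty": 0,"tz": 0,"ax": 0,"ay": 0,"az": 0,"jaw": 0}]}}

```text
clock: 38.78
eef_pos: [0.528, -0.3526, 0.0778]
ee_rot: [-1.57, 0.004, 0.096]
contact_force: [-5.7, -1.7, 3.0]
finger_gap: 0.0003
```

```bash
python3 - <<'E'
from h import *
go([.525,-.352,.072],5.5); print(arm.get_obs()["contact_force"])
save("side","l",(310,380,410,470),6)
E
```

```text
shift [-2.9  5.8  0.9] dist 7.0 yaw 5.5 j6 -45.3 ydown [-0.004  0.    -1.   ]
ay needed (cw+) -0.0 mod180 -0.0
[-5.69512861 -1.69741672  3.04064722]
```

View pics/l.png

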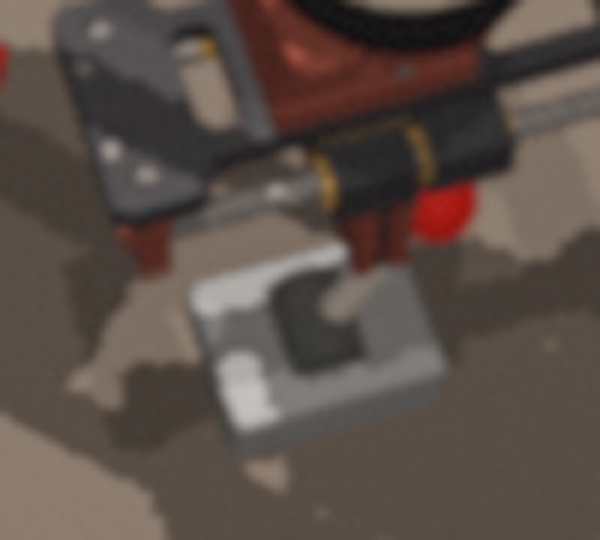

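{"method": "apply_moves", "body": {"plan": [{"tx": 1.5,"ty": 0,"tz": 0,"ax": 0,"ay": 0,"az": 0,"jaw": 0},{"tx": 0,"ty": 0,"tz": 0,"ax": 0,"ay": 0,"az": 0,"jaw": 0},{"tx": 0,"ty": 0,"tz": 0,"ax": 0,"ay": 0,"az": 0,"jaw": 0}]}}

```text
clock: 39.08
eef_pos: [0.5281, -0.3525, 0.0777]
ee_rot: [-1.57, 0.006, 0.096]
contact_force: [-9.8, -2.8, 4.4]
finger_gap: 0.0011
```

{"method": "apply_moves", "body": {"plan": [{"tx": -15,"ty": 0,"tz": 0,"ax": 0,"ay": 0,"az": 0,"jaw": 0},{"tx": -20,"ty": 0,"tz": 0,"ax": 0,"ay": 0,"az": 0,"jaw": 0},{"tx": -20,"ty": -20,"tz": 0,"ax": 0,"ay": 0,"az": 0,"jaw": 0},{"tx": -20,"ty": -30,"tz": 0,"ax": 0,"ay": 0,"az": 0,"jaw": 0},{"tx": -20,"ty": -30,"tz": -30,"ax": 0,"ay": 0,"az": 0,"jaw": 0},{"tx": 0,"ty": -20,"tz": -35,"ax": 0,"ay": 0,"az": 0,"jaw": 0},{"tx": 0,"ty": 0,"tz": -35,"ax": 0,"ay": 0,"az": 0,"jaw": 0},{"tx": 0,"ty": 0,"tz": 0,"ax": 0,"ay": 0,"az": 0,"jaw": 0},{"tx": 0,"ty": 0,"tz": 0,"ax": 0,"ay": 0,"az": 0,"jaw": 0}]}}

```text
clock: 39.83
eef_pos: [0.4483, -0.4596, 0.1751]
ee_rot: [-1.572, -0.001, 0.093]
contact_force: [-0.1, 1.3, 0.2]
finger_gap: 0.0002
```

```bash
python3 - <<'E'
from h import *
o=arm.get_obs(); print(o["clock"],o["contact_force"],o["eef_pos"])
a=arm.snapshot("side"); marks("side","clip1"); b=arm.snapshot("top")
for n,im in(("side",a),("top",b)):
    i=im.astype(int); m=((i[:,:,0]>130)&(i[:,:,1]<60)&(i[:,:,2]<60)).astype(np.uint8)
    N,l,st,c=cv2.connectedComponentsWithStats(m)
    for k in range(1,N):
        if st[k,4]>25: print(n,c[k].round(1),st[k,4],ray(n,c[k],.088).round(4))
cv2.imwrite("pics/z.png",b[80:400,60:640,::-1])
E
```

```text
39.8333 [-0.10067703  1.30453913  0.22335168] [ 0.4483107  -0.45956199  0.17506895]
side clip1 0.54 [0.589  0.2327 0.0715] [335. 212.]
side clip1 0.51 [0.5958 0.3247 0.0681] [331. 191.]
side clip1 0.31 [0.5995 0.3244 0.0735] [332. 190.]
side [292.5  94.3] 82 [0.5703 0.8542 0.088 ]
side [410.6 151. ] 557 [0.8593 0.4348 0.088 ]
side [444.  377.2] 109 [ 0.6862 -0.3033  0.088 ]
side [286.2 385. ] 521 [ 0.3883 -0.2577  0.088 ]
side [378.7 414.1] 38 [ 0.5441 -0.3507  0.088 ]
top [188.8 123.2] 829 [0.8672 0.4521 0.088 ]
top [461.  182.3] 31 [ 0.679  -0.3271  0.088 ]
top [ 87.9 233.6] 238 [0.5553 0.7429 0.088 ]
top [471.  227.1] 50 [ 0.5495 -0.3512  0.088 ]
top [420.6 282.4] 227 [ 0.395  -0.2015  0.088 ]
```

View pics/z.png

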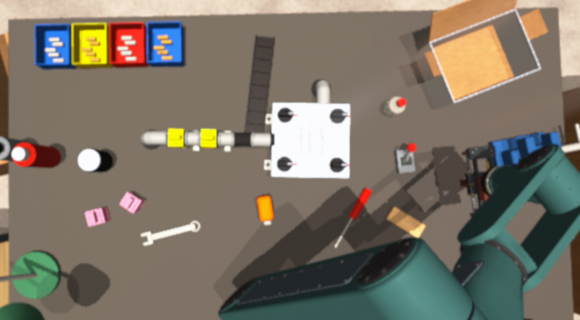

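```bash
python3 -c "
from bench import arm
print(arm.sign_off())"
```

```text
the job is handed in; nothing more can be done
None
```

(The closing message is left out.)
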